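# Slide the thin board off the baking sheet into its slotted store

### The job

The thin cork-topped board lies on the small baking sheet on the hob, too wide to grip and hemmed in by the rims: press gently on its top (never with more than about 4 kg, nor push it harder than that) and slide it off the sheet's open side, then on into the slot of the low wooden board store, fully home against the stop inside. Keep it flat all the way (do not lift or tip it up), and leave the egg cup, the garlic and the low tin beside the lane where they stand.

Things in the scene. Friction and masses are not known exactly. Their poses are not given: they have to be found in the camera images.
- thin_board: Thin board, 140 x 100 mm, 8 mm thick, about 0.13 kg, loose: pale smooth wood below, which slides easily; top face of cork, which grips the fingers well. Origin: centre of its underside; x along its 140 mm length, y across, z up. It starts flat on the baking sheet, its length along the sheet's x. The ends are alike: either may enter the slot.
- sheet: Small aluminium baking sheet, 160 x 118 mm, fixed on the hob (hob glass: z = 0). Floor 2 mm thick; rims 13 mm high at both long sides and the rear, none at its +x side, which is open. Inside 155 x 108 mm: no finger fits between board and rims. Origin: centre of its underside; +x points out of the open side, 80 mm from the origin.
- store: Low dark wooden board store, 34 mm high, 130 mm wide, fixed on the oak worktop right of the hob (worktop 4.6 mm below the hob glass). Origin: on its underside below the middle of the slot's mouth; +x points straight into the slot, z up. The fully home board has its origin at store x = +0.030 and stands 40 mm out of the mouth. Two low cheeks, 15 mm high, 27 mm long, flare out beside the mouth.
- slot_mouth (a point): Middle of the lower edge of the store's slot mouth, on the slot floor (1.6 mm below the hob glass). The level slot is 106 mm wide, 11.5 mm high, 100 mm deep. Its floor runs 26 mm out of the mouth as an open apron with a short ramp down to the worktop.
- slot_end (a point): Foot of the solid stop at the end of the slot, on the slot floor, 100 mm in from the mouth. The board's leading edge rests against it when fully home.
- bar_point (a point): Middle of the underside of a round sprung steel bar in the slot's ceiling, 50 mm in from the mouth; it hangs 6 mm above the slot floor. The board has to lift it by 2 mm to pass, which takes a push of a few newtons, and it then rubs on the board.
- egg_cup: Stoneware egg cup, 48 x 52 mm high, bystander beyond the lane from sheet to store. Origin: under its centre.
- garlic: Bulb of garlic, 50 mm, bystander on the robot's side of the lane. Origin: under it.
- tin_low: Low food tin, 75 x 58 mm high, bystander at the left front. Origin: under its centre.

How it is judged:
By the outcome, as a careful person would: the job done as asked, in the order asked, and still so for the second after the job is handed in, with the robot touching nothing.
It also fails if it takes over 62 s, if anything falls off the work surface, if the arm or the gripper's body presses on something with over 40 N, if the wrist force passes 120 N, or if a joint passes its speed limit or range.

### The arm

A 7-joint arm with a two-finger parallel gripper is mounted at the origin on a cart in front of the work surface, level with it; the furniture and walls round the work are solid. World frame = base frame: x ahead of the robot, y to its left, z up, the work surface at z = 0. Lengths are in m, angles in rad, forces in N, time in s.
With the tool pointing down it reaches from about 0.4 to 0.9 m from the base axis. Payload 5.5 kg.
Tool frame: the origin (TCP) lies on the centre line of the jaws, within the pads' length; the fingertips stand 17 mm ahead of it and the grasp point (between the pads) lies 2 mm behind it (manip.tcp_to_tips is the distance from the TCP to the fingertips, in m); z points along the fingers, y is the line along which they close (so a half turn about z gives the same grasp; the last joint's range is limited). The gripper opens to 92 mm and grips with 3 to 60 N. Pads are 19 mm wide; open, the fingers measure 130 mm over their backs; the gripper's body (75 mm by 190 mm) begins 47 mm behind the grasp point.
Start: joints at [-0.948, 0.501, -0.427, 1.55, 0.221, 1.138, -0.21], TCP at [0.229, 0.608, 0.216] pointing down, gripper open.
Joint ranges: [-2.88, 2.88], [-0.31, 2.03], [-1.54, 1.56], [0.2, 2.42], [-1.41, 4.55], [0.19, 2.02], [-2.57, 2.57]. Speed limits (rad/s): [2.57, 2.57, 3.14, 3.14, 3.14, 3.14, 3.14].

### API

Orientations are given as a rotation vector (axis times angle).
In Python, from cell import manip gives the robot as it stands. The module is installed in compiled form; this text tells all that it offers.
- The arm moves only by the tool arm_command, never from a script. Its arguments are lists of equal length, an entry for each row: "dp": the shift along the tool's x, y, z normalised to -1 to 1, where 1 is 0.15 m, a list of three; "rot": the turn, a rotation vector about the tool's x, y, z normalised to -1 to 1, where 1 is 180 degrees, a list of three. A call has 1 to 20 rows; each row shifts and turns the commanded pose from where the row before left it, along the tool's axes as they then stand; what a row does not reach is not made up. A row lasts 1/8 s, in which the tool goes at most 62.5 mm and 10.7 degrees, less where a joint would pass 70% of its speed; a pose out of reach is approached as far as the arm can. A call with a number of a shift or a turn outside -1 to 1 is refused whole. A call with a gripper value outside its range is refused whole. "gripper" is the opening, from 0 (shut) to 1 (fully open), set as the call begins (left out, the last holds). The fingers move at their own pace and stop on an object; the grip force is fixed at half the most. Time passes only in rows, so rows that do not move let the fingers close. It gives the time, the measured TCP pose, the force, the opening and the grip force at its end, in the units of the state.
- manip.state(): the state, without advancing time (a new reading comes with each control period).
- manip.capture(name): name is "side" or "top"; returns the picture (400x640x3 uint8, red, green, blue); there is no depth.
- manip.get_calibration(name): a dict with "mtx" (3x3 intrinsics, pixels), "k1" (the pictures are not rectified: a ray, as slopes to the right and down, at radius r is drawn at 1 + k1 r^2 times it, then the intrinsics apply), "R" (3x3) and "t" (3): a world point X has camera coordinates R X + t. Camera axes: x right, y down, z forward; pixel columns grow to the right and rows downward; lengths in m; the calibration is good to about 2 mm. A picture is of the moment at which its call begins. get_calibration takes no time and is no camera call.
- manip.job_done(): hands the job in; it is judged then, once.
Trained networks look in the newest picture that a camera, given by its name, has taken for a name from the list of things; names that differ only in an ending like _2 or _b are one class to them, and where a whole thing is asked for, a point or a joint stands for the part that bears it (a point fixed in the world has none). Each returns a list of dicts, best first, with "conf" (0 to 1); they miss things now and then, are a little off and sometimes report something else, mostly with a low value. They report only what shows in the picture. A call takes as long as a camera call.
- manip.search_frame(camera, name): "centre" ([row, column] in pixels, amid what is visible of it).
The state is a dict: "t": time; "q": joint angles; "joint_velocities": joint speeds; "tau": joint torques, N m; "position": TCP position; "tcp_rot": TCP orientation; "ft_force": force on the tool from outside, world axes, zero at the start; "wrist_torque": the same for the moment, N m; "finger_gap": finger opening in m; "finger_force": force on a finger pad.
Only numpy, scipy, OpenCV 4.12 (cv2) and the standard library are available. Lean on these libraries where they do the work, as an engineer would, in place of code of your own. Each camera call takes 0.05 s, during which the arm holds its last target. There are 200 camera calls.

## Working session

There is one attempt and no reset: what is moved stays moved. The work goes in short steps, Python scripts to look and compute and a tool call to move; the robot and the scene stay as the last step left them, time stands still between calls to the robot, and variables do not carry over. Pictures are saved under pics/ and viewed, at most 10 in all, crops included, and the job is handed in when it is done.

Besides the shell and the picture viewer there is one more tool, called after "Request:" in YAML: its name, and indented under it one key for each argument. arm_command: Moves the arm, as the interface text tells. Scaled input: -1 to 1 covers 0.15 m each way for a shift and 180 degrees each way for a turn. Its arguments: {"type":"object","properties":{"dp":{"type":"array"},"rot":{"type":"array"},"gripper":{"type":"number"}},"required":["dp","rot"]}

```bash
mkdir -p pics; cat > h.py <<'E'
import numpy as np, cv2
from cell import manip
from scipy.spatial.transform import Rotation as Ro
def ray(cam,rc):
    c=manip.get_calibration(cam);K=np.array(c["mtx"]);R=np.array(c["R"]);t=np.array(c["t"])
    d=np.array([(rc[1]-K[0,2])/K[0,0],(rc[0]-K[1,2])/K[1,1]]);u=d.copy()
    for _ in range(20): u=d/(1+c["k1"]*(u@u))
    return -R.T@t, R.T@np.array([u[0],u[1],1])
def at_z(cam,rc,z):
    o,d=ray(cam,rc); return o+d*(z-o[2])/d[2]
def proj(cam,X):
    c=manip.get_calibration(cam);K=np.array(c["mtx"]);p=np.array(c["R"])@np.array(X)+np.array(c["t"])
    u=p[:2]/p[2];u=u*(1+c["k1"]*(u@u));return [K[1,1]*u[1]+K[1,2],K[0,0]*u[0]+K[0,2]]
def snap(cam,name):
    im=manip.capture(cam);cv2.imwrite(f"pics/{name}.png",im[:,:,::-1]);return im
E
python3 - <<'E'
from h import *
np.set_printoptions(precision=4,suppress=True)
for c in("top","side"):
    snap(c,c+"0")
    k=manip.get_calibration(c);print(c,-np.array(k["R"]).T@k["t"],np.array(k["mtx"])[0],np.array(k["R"]).round(2).tolist(),k["k1"])
zs=dict(thin_board=.01,sheet=.002,store=.029,slot_mouth=-.0016,egg_cup=.025,garlic=.02,tin_low=.03)
for n,z in zs.items():
    for c in("top","side"):
        r=manip.search_frame(c,n)
        for q in r[:2]: print(n,c,q["conf"],np.array(q["centre"]).round(1),at_z(c,q["centre"],z))
s=manip.state();print(s["t"],s["position"],s["tcp_rot"],s["ft_force"],s["finger_gap"],manip.tcp_to_tips)
E
```

```text
top [0.3081 0.0552 1.1113] [461.3723   0.     317.3048] [[0.01, -1.0, 0.0], [-0.98, -0.01, -0.2], [0.2, 0.0, -0.98]] 0.042566129391820966
side [0.452  1.012  0.3888] [403.6282   0.     315.0094] [[-1.0, -0.08, 0.02], [-0.04, 0.34, -0.94], [0.07, -0.94, -0.34]] -0.06576395266548832
thin_board top 0.69 [187.  244.9] [0.5433 0.2343 0.01  ]
thin_board side 0.92 [243.6 302.8] [0.5344 0.2444 0.01  ]
sheet top 0.88 [162.3 252.6] [0.608  0.2193 0.002 ]
sheet side 0.64 [258.8 297.2] [0.5397 0.2979 0.002 ]
store top 0.9 [183.  417.4] [ 0.555  -0.1824  0.029 ]
store side 0.57 [184. 308.] [ 0.5588 -0.1109  0.029 ]
slot_mouth top 0.69 [181.7 420.3] [ 0.5654 -0.1963 -0.0016]
slot_mouth side 0.58 [183.6 308.6] [ 0.5664 -0.2108 -0.0016]
egg_cup top 0.67 [120.  354.6] [ 0.7139 -0.0324  0.025 ]
egg_cup side 0.82 [189.9 250.1] [ 0.7163 -0.0465  0.025 ]
garlic top 0.8 [253.8 332.9] [0.3838 0.0187 0.02  ]
garlic side 0.65 [206.8 369.8] [0.3844 0.0313 0.02  ]
tin_low top 0.82 [250.7 167.7] [0.3854 0.4024 0.03  ]
tin_low side 0.66 [281.2 383.2] [0.3793 0.4119 0.03  ]
0.8 [0.2288 0.6084 0.2159] [0.562  3.0909 0.0002] [ 0.8341 -0.4477 -0.6157] 0.09181829110620528 0.017
```

View pics/top0.png

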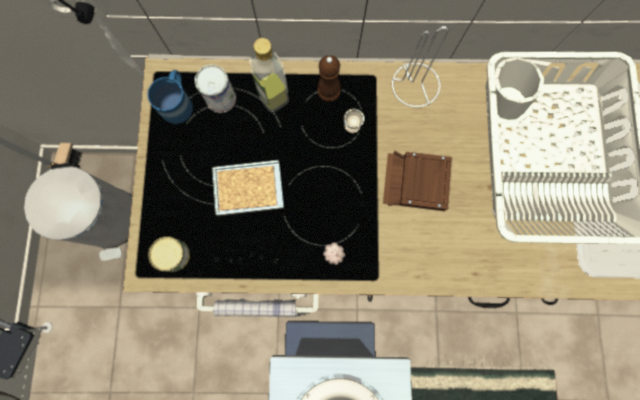

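View pics/side0.png

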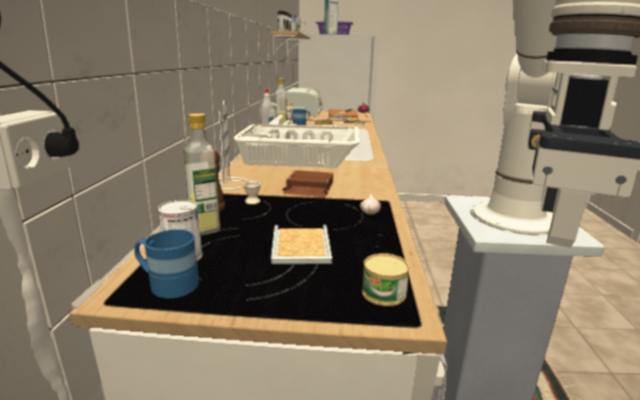

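The top view shows the sheet and cork board at about row 187, column 248. The store is at (181, 420), with its cheeks on the left side facing the sheet. I'll enlarge the crops to get precise corners.

```bash
python3 - <<'E'
import cv2,numpy as np
im=cv2.imread("pics/top0.png")
a=cv2.resize(im[150:225,205:295],None,fx=8,fy=8,interpolation=cv2.INTER_CUBIC)
b=cv2.resize(im[142:217,375:465],None,fx=8,fy=8,interpolation=cv2.INTER_CUBIC)
for x in range(0,90,10):
    for i,s in((a,205),(b,375)): cv2.putText(i,str(s+x),(x*8,8),0,.35,(0,255,255),1);cv2.line(i,(x*8,0),(x*8,600),(90,90,0),1)
for y in range(0,75,10):
    for i,s in((a,150),(b,142)): cv2.putText(i,str(s+y),(0,y*8+8),0,.35,(0,255,255),1);cv2.line(i,(0,y*8),(720,y*8),(90,90,0),1)
cv2.imwrite("pics/ca.png",a);cv2.imwrite("pics/cb.png",b)
E
```

```text
(no output)
```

View pics/ca.png

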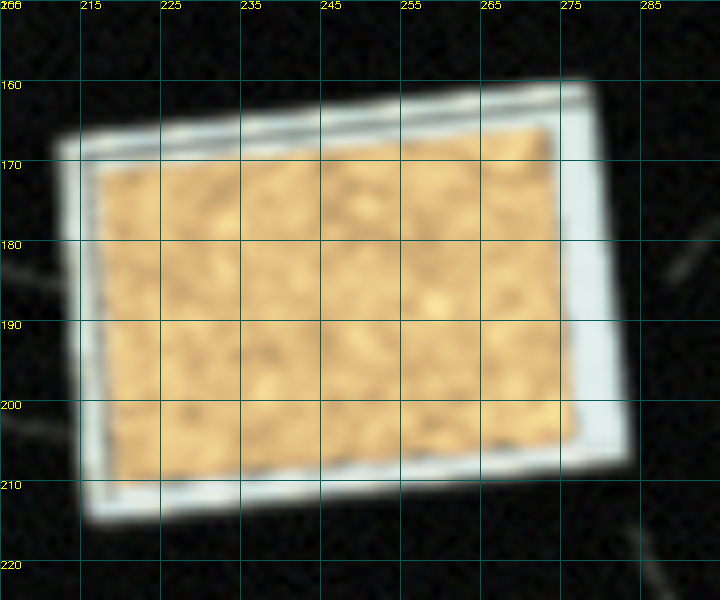

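View pics/cb.png

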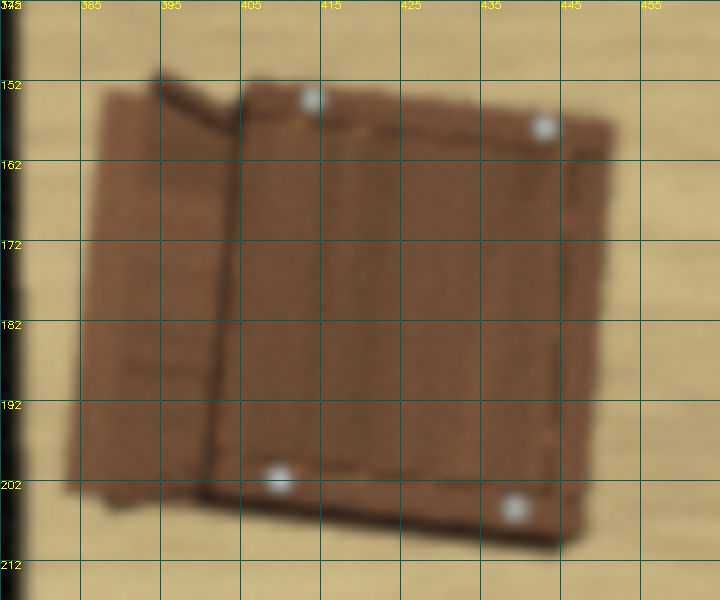

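```bash
python3 - <<'E'
from h import *
np.set_printoptions(precision=4,suppress=True)
def P(px,o,z): return at_z("top",[(px[1]+.5)/8-.5+o[0],(px[0]+.5)/8-.5+o[1]],z)[:2]
A=(150,205);B=(142,375)
def rep(n,pts,o,z):
    q=np.array([P(p,o,z) for p in pts]);print(n,q.tolist() and q.round(4).tolist(),"c",q.mean(0))
    e=lambda a,b:(round(float(np.linalg.norm(b-a)),4),round(float(np.degrees(np.arctan2(*(b-a)[::-1]))),2))
    print("  top",e(q[0],q[1]),"bot",e(q[3],q[2]),"left",e(q[0],q[3]),"right",e(q[1],q[2]))
rep("board",[(100,170),(550,125),(578,440),(112,485)],A,.010)
rep("sheet",[(62,140),(592,82),(630,460),(92,520)],A,.010)
rep("storetop",[(250,80),(613,120),(583,535),(208,490)],B,.0294)
rep("screws",[(312,100),(543,128),(514,508),(278,480)],B,.0294)
rep("apron",[(105,92),(235,130),(200,490),(65,490)],B,-.003)
for n in("egg_cup","garlic","tin_low"): pass
print(Ro.from_rotvec(manip.state()["tcp_rot"]).as_matrix())
E
```

```text
board [[0.5829, 0.3042], [0.5993, 0.1669], [0.5009, 0.1551], [0.4852, 0.295]] c [0.5421 0.2303]
  top (0.1383, -83.21) bot (0.1407, -83.58) left (0.0982, -174.58) right (0.099, -173.18)
sheet [[0.5922, 0.3164], [0.6132, 0.1544], [0.495, 0.1392], [0.4745, 0.3003]] c [0.5437 0.2276]
  top (0.1634, -82.63) bot (0.1624, -82.73) left (0.1189, -172.23) right (0.1191, -172.69)
storetop [[0.633, -0.1564], [0.6218, -0.2657], [0.4942, -0.2513], [0.506, -0.141]] c [ 0.5637 -0.2036]
  top (0.1098, -95.85) bot (0.111, -96.15) left (0.1279, 173.05) right (0.1284, 173.58)
screws [[0.6269, -0.1751], [0.619, -0.2445], [0.502, -0.2313], [0.5094, -0.1618]] c [ 0.5643 -0.2032]
  top (0.0699, -96.5) bot (0.0699, -96.08) left (0.1183, 173.56) right (0.1178, 173.57)
apron [[0.6382, -0.1174], [0.6264, -0.1577], [0.5119, -0.1444], [0.5113, -0.1031]] c [ 0.572  -0.1307]
  top (0.042, -106.29) bot (0.0413, -89.15) left (0.1277, 173.59) right (0.1152, 173.36)
[[-0.936   0.352   0.    ]
 [ 0.352   0.936   0.0001]
 [ 0.      0.0001 -1.    ]]
```

Request:
arm_command:
  dp:
    - [-0.3,-0.148,0]
    - [-0.3,-0.148,0]
    - [-0.3,-0.148,0]
    - [-0.3,-0.148,0]
    - [-0.3,-0.148,0]
    - [-0.3,-0.148,0]
    - [-0.3,-0.148,0]
    - [-0.3,-0.148,0]
    - [-0.29,-0.148,0]
    - [0,0,0.15]
    - [0,0,0.15]
    - [0,0,0.15]
    - [0,0,0.15]
    - [0,0,0.15]
    - [0,0,0.15]
    - [0,0,0]
  rot:
    - [0,0,0]
    - [0,0,0]
    - [0,0,0]
    - [0,0,0]
    - [0,0,0]
    - [0,0,0]
    - [0,0,0]
    - [0,0,0]
    - [0,0,0]
    - [0,0,0.0575]
    - [0,0,0.0575]
    - [0,0,0.0575]
    - [0,0,0.0575]
    - [0,0,0.0575]
    - [0,0,0.0575]
    - [0,0,0]
  gripper: 0.43

```text
t: 2.8
position: [0.5346, 0.2787, 0.0791]
tcp_rot: [-2.073, -2.36, 0.006]
ft_force: [-0.1, 0.2, -0.1]
finger_gap: 0.0393
finger_force: 0.0
```

```bash
cat >> h.py <<'E'
def st():
    s=manip.state();R=Ro.from_rotvec(s["tcp_rot"]).as_matrix();np.set_printoptions(precision=4,suppress=True)
    print("t",s["t"],"p",np.array(s["position"]),"yaw(-x)",np.degrees(np.arctan2(-R[1,0],-R[0,0])),"z",R[:,2],"F",np.array(s["ft_force"]),"M",np.array(s["wrist_torque"]),"gap",s["finger_gap"]);return s,R
E
python3 - <<'E'
from h import *
s,R=st()
print("hob edge",at_z("top",[185,378.5],0),at_z("top",[110,377],0))
E
```

```text
t 2.8 p [0.5346 0.2787 0.0791] yaw(-x) -82.59184362918573 z [-0.0033 -0.0022 -1.    ] F [-0.0833  0.2015 -0.0853] M [-0.1022  0.0283 -0.0443] gap 0.03925410055297207
hob edge [ 0.5552 -0.093   0.    ] [ 0.7508 -0.0915  0.    ]
```

Request:
arm_command:
  dp:
    - [0,0,0.11]
    - [0,0,0.11]
    - [0,0,0.107]
    - [0,0,0.01]
    - [0,0,0]
  rot:
    - [0,0,0]
    - [0,0,0]
    - [0,0,0]
    - [0,0,0]
    - [0,0,0]

```text
t: 3.42
position: [0.5362, 0.2793, 0.0301]
tcp_rot: [-2.075, -2.358, 0.0]
ft_force: [-0.2, 0.1, 0.6]
finger_gap: 0.0393
finger_force: 0.0
```

Request:
arm_command:
  dp:
    - [0,0,0.006]
    - [0,0,0]
  rot:
    - [0,0,0]
    - [0,0,0]

```text
t: 3.68
position: [0.5365, 0.2795, 0.0298]
tcp_rot: [2.076, 2.358, 0.001]
ft_force: [1.1, 0.0, -0.2]
finger_gap: 0.0393
finger_force: 0.0
```

Request:
arm_command:
  dp:
    - [0,0,0.006]
    - [0,0,0]
  rot:
    - [0,0,0]
    - [0,0,0]

```text
t: 3.92
position: [0.5361, 0.2793, 0.0285]
tcp_rot: [2.076, 2.358, 0.0]
ft_force: [0.2, 0.0, -0.2]
finger_gap: 0.0396
finger_force: 0.0
```

Request:
arm_command:
  dp:
    - [0,0,0.006]
    - [0,0,0]
  rot:
    - [0,0,0]
    - [0,0,0]

```text
t: 4.18
position: [0.5361, 0.2793, 0.0275]
tcp_rot: [-2.076, -2.358, 0.0]
ft_force: [-0.5, -0.3, 0.5]
finger_gap: 0.0396
finger_force: 0.0
```

Request:
arm_command:
  dp:
    - [0,0,0.006]
    - [0,0,0]
  rot:
    - [0,0,0]
    - [0,0,0]

```text
t: 4.42
position: [0.5361, 0.2793, 0.0266]
tcp_rot: [-2.076, -2.358, 0.0]
ft_force: [0.1, -0.2, 0.0]
finger_gap: 0.0395
finger_force: 0.0
```

Request:
arm_command:
  dp:
    - [0,0,0.005]
    - [0,0,0]
  rot:
    - [0,0,0]
    - [0,0,0]

```text
t: 4.68
position: [0.5361, 0.2793, 0.0258]
tcp_rot: [-2.076, -2.358, 0.0]
ft_force: [0.3, -0.8, -0.0]
finger_gap: 0.0396
finger_force: 0.0
```

Request:
arm_command:
  dp:
    - [0,0,0.004]
    - [0,0,0]
  rot:
    - [0,0,0]
    - [0,0,0]

```text
t: 4.92
position: [0.5361, 0.2793, 0.0253]
tcp_rot: [-2.076, -2.358, 0.0]
ft_force: [0.2, -1.0, -0.7]
finger_gap: 0.0393
finger_force: 0.0
```

Request:
arm_command:
  dp:
    - [0,0,0.004]
    - [0,0,0]
  rot:
    - [0,0,0]
    - [0,0,0]

```text
t: 5.18
position: [0.5361, 0.2793, 0.0247]
tcp_rot: [-2.076, -2.358, 0.0]
ft_force: [0.4, -0.4, 0.1]
finger_gap: 0.0391
finger_force: 0.0
```

Request:
arm_command:
  dp:
    - [0,0,0.004]
    - [0,0,0]
  rot:
    - [0,0,0]
    - [0,0,0]

```text
t: 5.42
position: [0.5361, 0.2793, 0.024]
tcp_rot: [-2.076, -2.358, 0.0]
ft_force: [0.8, 0.2, 1.4]
finger_gap: 0.0394
finger_force: 0.0
```

Request:
arm_command:
  dp:
    - [0,0,0.004]
    - [0,0,0]
  rot:
    - [0,0,0]
    - [0,0,0]

```text
t: 5.68
position: [0.5361, 0.2793, 0.0234]
tcp_rot: [-2.076, -2.358, 0.0]
ft_force: [-0.7, -0.4, -0.3]
finger_gap: 0.0395
finger_force: 0.0
```

Request:
arm_command:
  dp:
    - [0,0,0.004]
    - [0,0,0]
  rot:
    - [0,0,0]
    - [0,0,0]

```text
t: 5.92
position: [0.5361, 0.2793, 0.0229]
tcp_rot: [-2.076, -2.358, 0.0]
ft_force: [0.6, -0.5, 0.2]
finger_gap: 0.0398
finger_force: 0.0
```

```bash
python3 -c "
from h import *
st()"
```

```text
t 5.925 p [0.5361 0.2793 0.0229] yaw(-x) -82.71414422247284 z [-0.0001 -0.     -1.    ] F [ 0.5566 -0.4586  0.1898] M [-0.0502 -0.0441 -0.016 ] gap 0.03982159080539526
```

```bash
python3 - <<'E'
from h import *
im=snap("side","s1")[:,:,::-1]
cv2.imwrite("pics/s1c.png",cv2.resize(im[170:280,240:370],None,fx=5,fy=5,interpolation=cv2.INTER_CUBIC))
E
```

```text
(no output)
```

View pics/s1c.png

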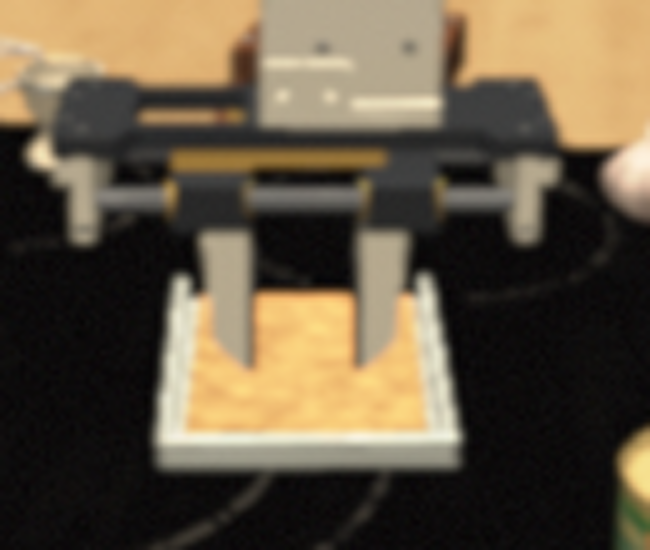

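The fingers are over the rear of the board, with the tips at crop (250,367) and (357,367). They seem to be just above the cork, so I'll keep lowering in small steps.

Request:
arm_command:
  dp:
    - [0,0,0.004]
    - [0,0,0]
  rot:
    - [0,0,0]
    - [0,0,0]

```text
t: 6.22
position: [0.5361, 0.2793, 0.0223]
tcp_rot: [-2.076, -2.358, 0.0]
ft_force: [0.4, -0.5, 0.3]
finger_gap: 0.0394
finger_force: 0.0
```

Request:
arm_command:
  dp:
    - [0,0,0.004]
    - [0,0,0]
  rot:
    - [0,0,0]
    - [0,0,0]

```text
t: 6.48
position: [0.5361, 0.2793, 0.0217]
tcp_rot: [-2.076, -2.358, 0.0]
ft_force: [-0.1, 0.7, -0.1]
finger_gap: 0.0393
finger_force: 0.0
```

Request:
arm_command:
  dp:
    - [0,0,0.004]
    - [0,0,0]
  rot:
    - [0,0,0]
    - [0,0,0]

```text
t: 6.72
position: [0.5361, 0.2793, 0.0211]
tcp_rot: [-2.076, -2.358, 0.0]
ft_force: [-0.0, 0.6, -0.4]
finger_gap: 0.0395
finger_force: 0.0
```

```bash
python3 -c "
from h import *
s,R=st()
for z in(0,.005,.01,.015):
  print(z,[np.round((np.array(proj('side',[.5361+dx,.2793+.0095,z]))-[170,240])*5) for dx in(.02,-.02)])"
```

```text
t 6.725 p [0.5361 0.2793 0.0211] yaw(-x) -82.71325956659484 z [-0.0001  0.     -1.    ] F [-0.0231  0.6482 -0.4077] M [-0.0718  0.0915 -0.0465] gap 0.03953396192434506
0 [array([435., 249.]), array([441., 347.])]
0.005 [array([424., 249.]), array([430., 347.])]
0.01 [array([413., 249.]), array([419., 347.])]
0.015 [array([402., 248.]), array([408., 347.])]
```

```bash
python3 - <<'E'
from h import *
C=lambda X:np.round((np.array(proj('side',X))-[170,240])*5)
for X in([.5829,.3042,.01],[.4852,.295,.01],[.5009,.1551,.01],[.5993,.1669,.01]): print(C(X))
a=snap("side","s2")[:,:,::-1][170:280,240:370]; b=snap("top","t2")[:,:,::-1][140:250,200:330]
cv2.imwrite("pics/st2.png",cv2.resize(np.hstack([a,b]),None,fx=3,fy=3,interpolation=cv2.INTER_CUBIC))
print("top tcp",(np.array(proj('top',[.5361,.2793,.0211]))-[140,200])*3+[0,390])
E
```

```text
[427. 176.]
[430. 423.]
[287. 407.]
[287. 193.]
top tcp [146.02282468 466.01126637]
```

View pics/st2.png

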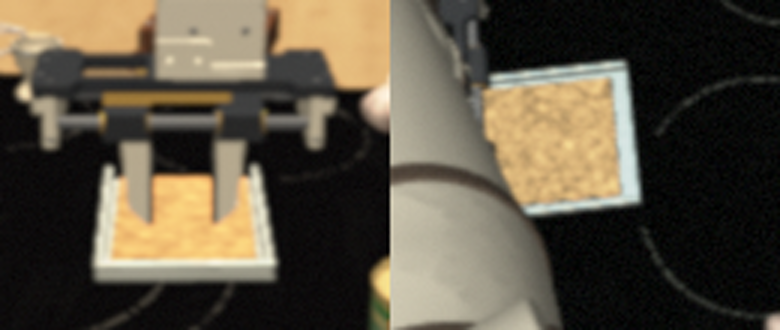

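```bash
python3 - <<'E'
from h import *
for z in(.07,.09,.12):
  print(z,"gripper +x end in top px*",(np.array(proj('top',[.6303,.2913,z]))-[140,200])*3+[0,390], "side",(np.array(proj('side',[.6303,.2913,z]))-[170,240])*3,(np.array(proj('side',[.442,.267,z]))-[170,240])*3)
E
```

```text
0.07 gripper +x end in top px* [ 15.04481494 444.90736908] side [162.09162258  36.69063056] [161.72798165 323.29309999]
0.09 gripper +x end in top px* [  7.21733284 439.43294682] side [133.95893305  35.60811039] [133.88906307 324.68727261]
0.12 gripper +x end in top px* [ -5.08383664 430.8280986 ] side [90.82974036 33.97509242] [ 91.22062394 326.81027125]
```

Request:
arm_command:
  dp:
    - [0,0,0.01]
    - [0,0,0]
  rot:
    - [0,0,0]
    - [0,0,0]

```text
t: 7.08
position: [0.536, 0.2792, 0.0195]
tcp_rot: [-2.076, -2.358, 0.0]
ft_force: [0.4, -0.5, 0.0]
finger_gap: 0.0394
finger_force: 0.0
```

Request:
arm_command:
  dp:
    - [0,0,0.007]
    - [0,0,0]
  rot:
    - [0,0,0]
    - [0,0,0]

```text
t: 7.32
position: [0.5361, 0.2793, 0.0184]
tcp_rot: [-2.076, -2.358, 0.0]
ft_force: [0.7, 0.2, 0.4]
finger_gap: 0.0397
finger_force: 0.0
```

Request:
arm_command:
  dp:
    - [0,0,0.006]
    - [0,0,0]
  rot:
    - [0,0,0]
    - [0,0,0]

```text
t: 7.58
position: [0.5361, 0.2793, 0.0176]
tcp_rot: [-2.076, -2.358, 0.0]
ft_force: [-0.1, 0.0, -0.0]
finger_gap: 0.0397
finger_force: 0.0
```

Request:
arm_command:
  dp:
    - [0,0,0.006]
    - [0,0,0]
  rot:
    - [0,0,0]
    - [0,0,0]

```text
t: 7.82
position: [0.5361, 0.2793, 0.0167]
tcp_rot: [-2.076, -2.358, 0.0]
ft_force: [-0.2, -0.8, -0.2]
finger_gap: 0.0395
finger_force: 0.0
```

```bash
python3 - <<'E'
from h import *
s,R=st()
print(np.array(s["q"]),np.array(s["tau"]))
a=snap("side","s3")[:,:,::-1][200:270,265:335]
cv2.imwrite("pics/s3c.png",cv2.resize(a,None,fx=8,fy=8,interpolation=cv2.INTER_CUBIC))
E
```

```text
t 7.825 p [0.5361 0.2793 0.0167] yaw(-x) -82.7147245881408 z [-0.0001 -0.0001 -1.    ] F [-0.1915 -0.8222 -0.207 ] M [-0.0994  0.0756  0.0549] gap 0.03948749080231232
[-0.4847  0.6403 -0.0527  1.8037  0.0489  0.699  -0.4373] [ -0.0024 -58.5566  -0.3347 -20.3035  -0.0479  -0.0118  -0.0006]
```

View pics/s3c.png

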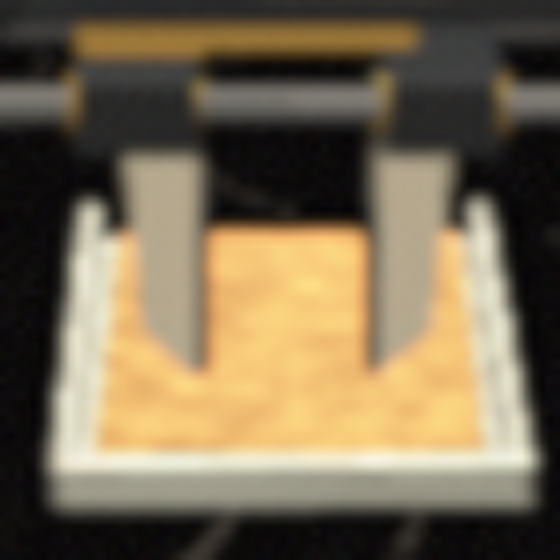

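The tips are at crop (205,370) and (372,370), about 15 mm above the cork by my geometry. The reported height therefore differs from the true tip height, and I'll keep going down guarded by force.

Request:
arm_command:
  dp:
    - [0,0,0.013]
    - [0,0,0.013]
    - [0,0,0]
  rot:
    - [0,0,0]
    - [0,0,0]
    - [0,0,0]

```text
t: 8.25
position: [0.5359, 0.2792, 0.0126]
tcp_rot: [-2.076, -2.358, 0.001]
ft_force: [1.0, -0.0, 0.5]
finger_gap: 0.0396
finger_force: 0.0
```

Request:
arm_command:
  dp:
    - [0,0,0.007]
    - [0,0,0.007]
    - [0,0,0]
  rot:
    - [0,0,0]
    - [0,0,0]
    - [0,0,0]

```text
t: 8.62
position: [0.5361, 0.2793, 0.0107]
tcp_rot: [-2.076, -2.358, 0.0]
ft_force: [-0.1, 0.2, 0.5]
finger_gap: 0.0399
finger_force: 0.0
```

Request:
arm_command:
  dp:
    - [0,0,0.007]
    - [0,0,0.007]
    - [0,0,0]
  rot:
    - [0,0,0]
    - [0,0,0]
    - [0,0,0]

```text
t: 9.0
position: [0.536, 0.2793, 0.0085]
tcp_rot: [-2.076, -2.358, 0.0]
ft_force: [0.5, 0.1, -0.4]
finger_gap: 0.0392
finger_force: 0.0
```

Request:
arm_command:
  dp:
    - [0,0,0.007]
    - [0,0,0.007]
    - [0,0,0]
  rot:
    - [0,0,0]
    - [0,0,0]
    - [0,0,0]

```text
t: 9.38
position: [0.536, 0.2793, 0.0064]
tcp_rot: [-2.076, -2.358, 0.0]
ft_force: [-0.5, -0.2, -0.9]
finger_gap: 0.0394
finger_force: 0.0
```

Request:
arm_command:
  dp:
    - [0,0,0.005]
    - [0,0,0]
  rot:
    - [0,0,0]
    - [0,0,0]

```text
t: 9.62
position: [0.5361, 0.2793, 0.0058]
tcp_rot: [-2.076, -2.358, 0.0]
ft_force: [-0.3, -0.0, -0.5]
finger_gap: 0.0394
finger_force: 0.0
```

Request:
arm_command:
  dp:
    - [0,0,0.005]
    - [0,0,0]
  rot:
    - [0,0,0]
    - [0,0,0]

```text
t: 9.88
position: [0.5361, 0.2793, 0.005]
tcp_rot: [-2.076, -2.358, 0.0]
ft_force: [1.0, 0.8, -0.1]
finger_gap: 0.0393
finger_force: 0.0
```

Request:
arm_command:
  dp:
    - [0,0,0.004]
    - [0,0,0]
  rot:
    - [0,0,0]
    - [0,0,0]

```text
t: 10.12
position: [0.5361, 0.2793, 0.0044]
tcp_rot: [-2.076, -2.358, 0.0]
ft_force: [-0.9, -0.4, -0.0]
finger_gap: 0.0394
finger_force: 0.0
```

Request:
arm_command:
  dp:
    - [0,0,0.004]
    - [0,0,0]
  rot:
    - [0,0,0]
    - [0,0,0]

```text
t: 10.38
position: [0.5361, 0.2793, 0.0038]
tcp_rot: [-2.076, -2.358, 0.0]
ft_force: [1.1, 0.8, 0.1]
finger_gap: 0.0396
finger_force: 0.0
```

Request:
arm_command:
  dp:
    - [0,0,0.004]
    - [0,0,0]
  rot:
    - [0,0,0]
    - [0,0,0]

```text
t: 10.62
position: [0.5361, 0.2793, 0.0032]
tcp_rot: [-2.076, -2.358, 0.0]
ft_force: [-0.0, -0.6, 0.5]
finger_gap: 0.0392
finger_force: 0.0
```

Request:
arm_command:
  dp:
    - [0,0,0.004]
    - [0,0,0]
  rot:
    - [0,0,0]
    - [0,0,0]

```text
t: 10.88
position: [0.5361, 0.2793, 0.0026]
tcp_rot: [-2.076, -2.358, 0.0]
ft_force: [0.1, 0.1, 0.1]
finger_gap: 0.0395
finger_force: 0.0
```

Request:
arm_command:
  dp:
    - [0,0,0.004]
    - [0,0,0]
  rot:
    - [0,0,0]
    - [0,0,0]

```text
t: 11.12
position: [0.5361, 0.2793, 0.002]
tcp_rot: [-2.076, -2.358, 0.0]
ft_force: [0.3, 0.1, -0.5]
finger_gap: 0.0397
finger_force: 0.0
```

Request:
arm_command:
  dp:
    - [0,0,0.004]
    - [0,0,0]
  rot:
    - [0,0,0]
    - [0,0,0]

```text
t: 11.38
position: [0.5361, 0.2793, 0.0014]
tcp_rot: [-2.076, -2.358, 0.0]
ft_force: [1.2, -0.3, -0.3]
finger_gap: 0.0393
finger_force: 0.0
```

```bash
python3 - <<'E'
from h import *
im=snap("side","s4").astype(int)
for n in("s1","s3","s4"):
    im=cv2.imread(f"pics/{n}.png").astype(int)
    d=im[:,:,2]-im[:,:,0]
    print(n);print(d[238:262:1,287:293].T)
st()
E
```

```text
s1
[[ 38  39  41  55  85 108 122 126 125 123 123 126 127 127 125 125 127 119
   68  21  23  20  20  20]
 [ 37  37  36  40  56  92 115 123 126 122 122 126 128 128 126 126 128 120
   68  22  22  21  19  20]
 [ 37  36  36  36  43  76 112 123 124 123 124 126 128 127 126 126 129 120
   70  22  23  20  20  20]
 [ 66  65  64  66  69  92 119 125 126 124 125 127 127 127 126 126 128 121
   72  24  23  20  19  19]
 [112 110 110 113 116 120 126 126 126 125 125 127 127 127 126 127 128 121
   72  26  24  20  20  19]
 [127 125 125 127 126 127 127 126 126 125 126 125 127 126 127 127 128 118
   71  28  24  20  20  19]]
s3
[[ 39  38  38  38  38  42  59  90 112 120 123 127 127 126 124 126 127 120
   68  21  22  21  20  19]
 [ 37  36  37  36  36  36  41  63  99 117 122 126 127 127 125 126 129 119
   68  23  24  20  20  19]
 [ 36  36  37  36  36  36  37  49  92 118 122 127 127 127 125 126 127 121
   70  22  23  20  20  19]
 [ 65  64  65  66  68  68  68  78 110 123 126 127 127 127 126 127 128 120
   72  24  24  20  20  20]
 [111 109 109 114 117 117 118 121 125 126 126 126 127 125 126 126 128 120
   72  27
[... 197 characters left out ...]
   67  22  22  20  20  19]
 [ 36  36  37  36  37  37  37  35  37  37  37  36  36  42  66 102 122 119
   68  23  23  20  20  19]
 [ 36  36  36  36  37  37  36  37  38  37  37  36  35  37  53  95 122 120
   69  24  23  21  19  20]
 [ 66  63  64  66  67  67  68  69  70  71  69  67  66  67  76 108 125 120
   72  26  23  20  20  20]
 [111 108 109 113 116 116 118 121 121 120 120 116 113 114 117 123 127 120
   72  27  23  20  19  20]
 [126 125 125 125 128 127 127 127 128 127 128 128 127 126 125 127 128 118
   71  28  24  20  20  19]]
t 11.425 p [0.5361 0.2793 0.0014] yaw(-x) -82.7141145268994 z [-0.0001 -0.     -1.    ] F [-0.0054 -0.3474  0.0637] M [-0.0714  0.0043 -0.0324] gap 0.03944072694494186
```

Request:
arm_command:
  dp:
    - [0,0,0.004]
    - [0,0,0]
  rot:
    - [0,0,0]
    - [0,0,0]

```text
t: 11.68
position: [0.5361, 0.2793, 0.0008]
tcp_rot: [-2.076, -2.358, 0.0]
ft_force: [-0.3, 0.6, -0.4]
finger_gap: 0.0397
finger_force: 0.0
```

Request:
arm_command:
  dp:
    - [0,0,0.004]
    - [0,0,0]
  rot:
    - [0,0,0]
    - [0,0,0]

```text
t: 11.92
position: [0.5361, 0.2793, 0.0002]
tcp_rot: [-2.076, -2.358, 0.0]
ft_force: [0.4, 0.6, -0.8]
finger_gap: 0.0396
finger_force: 0.0
```

Request:
arm_command:
  dp:
    - [0,0,0.004]
    - [0,0,0]
  rot:
    - [0,0,0]
    - [0,0,0]

```text
t: 12.18
position: [0.5361, 0.2793, -0.0004]
tcp_rot: [-2.076, -2.358, 0.0]
ft_force: [1.3, -0.8, -0.8]
finger_gap: 0.0394
finger_force: 0.0
```

Request:
arm_command:
  dp:
    - [0,0,0.004]
    - [0,0,0]
  rot:
    - [0,0,0]
    - [0,0,0]

```text
t: 12.42
position: [0.5362, 0.2794, -0.0005]
tcp_rot: [2.076, 2.358, 0.0]
ft_force: [-1.1, -1.4, 4.7]
finger_gap: 0.0395
finger_force: 2.3
```

Request:
arm_command:
  dp:
    - [0,0,0.004]
    - [0,0,0]
  rot:
    - [0,0,0]
    - [0,0,0]

```text
t: 12.68
position: [0.5365, 0.2795, -0.0005]
tcp_rot: [2.076, 2.358, 0.001]
ft_force: [-2.5, -0.6, 7.9]
finger_gap: 0.0392
finger_force: 4.0
```

Request:
arm_command:
  dp:
    - [0,0,0.004]
    - [0,0,0]
  rot:
    - [0,0,0]
    - [0,0,0]

```text
t: 12.92
position: [0.5369, 0.2797, -0.0006]
tcp_rot: [2.076, 2.357, 0.002]
ft_force: [-1.9, -1.7, 11.6]
finger_gap: 0.0393
finger_force: 5.9
```

Request:
arm_command:
  dp:
    - [-0.015,0,0.002]
    - [-0.03,0,0]
    - [-0.035,0,0]
    - [-0.035,0,0]
    - [-0.035,0,0]
    - [-0.035,0,0]
    - [-0.035,0,0]
    - [-0.035,0,0]
    - [-0.02,0,0]
    - [0,0,0]
  rot:
    - [0,0,0]
    - [0,0,0]
    - [0,0,0]
    - [0,0,0]
    - [0,0,0]
    - [0,0,0]
    - [0,0,0]
    - [0,0,0]
    - [0,0,0]
    - [0,0,0]

```text
t: 14.18
position: [0.5434, 0.2402, -0.0006]
tcp_rot: [2.075, 2.358, 0.007]
ft_force: [-1.1, 1.3, 9.9]
finger_gap: 0.0393
finger_force: 4.9
```

```bash
cat >> h.py <<'E'
def cork(name):
    "cork outline in the top picture -> world at z"
    im=snap("top",name); hsv=cv2.cvtColor(im,cv2.COLOR_RGB2HSV); return im,hsv
E
python3 - <<'E'
from h import *
st()
im=cv2.imread("pics/top0.png");hsv=cv2.cvtColor(im,cv2.COLOR_BGR2HSV)
print("cork",hsv[187,248],hsv[195,235],"sheet",hsv[180,279],"wood",hsv[120,440],"store",hsv[180,420],"glass",hsv[230,250])
snap("top","t5");snap("side","s5")
h2=cv2.cvtColor(cv2.imread("pics/t5.png"),cv2.COLOR_BGR2HSV)
for h in(hsv,h2):
    m=cv2.inRange(h,(10,80,120),(25,255,255));m[:150]=0;m[225:]=0;m[:,:210]=0;m[:,370:]=0
    ys,xs=np.nonzero(m);print(len(xs),xs.min(),xs.max(),ys.min(),ys.max())
    for r in range(165,212,4):
        c=np.nonzero(m[r])[0]; print(r,(c.min(),c.max()) if len(c) else None,end=" ")
    print()
E
```

```text
t 14.175 p [ 0.5434  0.2402 -0.0006] yaw(-x) -82.69671383853536 z [ 0.0039  0.0029 -1.    ] F [-1.0833  1.3077  9.8617] M [ 0.2086  0.3175 -0.0306] gap 0.039296994088697516
cork [ 19 108 226] [ 18 112 216] sheet [ 83  19 224] wood [ 21  92 191] store [ 13 133 102] glass [45 43 12]
2163 218 275 167 209
165 None 169 (np.int64(242), np.int64(272)) 173 (np.int64(218), np.int64(273)) 177 (np.int64(218), np.int64(273)) 181 (np.int64(218), np.int64(274)) 185 (np.int64(219), np.int64(274)) 189 (np.int64(219), np.int64(274)) 193 (np.int64(219), np.int64(274)) 197 (np.int64(219), np.int64(275)) 201 (np.int64(220), np.int64(275)) 205 (np.int64(219), np.int64(271)) 209 (np.int64(220), np.int64(227)) 
1254 252 293 162 203
165 (np.int64(264), np.int64(288)) 169 (np.int64(252), np.int64(289)) 173 (np.int64(253), np.int64(290)) 177 (np.int64(255), np.int64(290)) 181 (np.int64(257), np.int64(290)) 185 (np.int64(259), np.int64(291)) 189 (np.int64(261), np.int64(291)) 193 (np.int64(263), np.int64(292)) 197 (np.int64(265), np.int64(292)) 201 (np.int64(268), np.int64(292)) 205 None 209 None
```

Request:
arm_command:
  dp:
    - [-0.02,0,0.004]
    - [-0.04,0,0]
    - [-0.04,0,0]
    - [-0.04,0,0]
    - [-0.04,0,0]
    - [-0.04,0,0]
    - [-0.04,0,0]
    - [-0.04,0,0]
    - [-0.04,0,0]
    - [-0.04,0,0]
    - [-0.04,0,0]
    - [-0.04,0,0]
    - [-0.04,0,0]
    - [-0.04,0,0]
    - [-0.02,0,0]
    - [0,0,0]
  rot:
    - [0,0,0]
    - [0,0,0]
    - [0,0,0]
    - [0,0,0]
    - [0,0,0]
    - [0,0,0]
    - [0,0,0]
    - [0,0,0]
    - [0,0,0]
    - [0,0,0]
    - [0,0,0]
    - [0,0,0]
    - [0,0,0]
    - [0,0,0]
    - [0,0,0]
    - [0,0,0]

```text
t: 16.27
position: [0.5548, 0.1572, -0.0006]
tcp_rot: [2.074, 2.357, 0.009]
ft_force: [-0.3, 1.9, 13.7]
finger_gap: 0.0394
finger_force: 6.8
```

```bash
cat >> h.py <<'E'
def edges(name,c0,c1):
    h=cv2.cvtColor(cv2.imread(f"pics/{name}.png"),cv2.COLOR_BGR2HSV)
    m=cv2.inRange(h,(10,70,110),(25,255,255));m[:,:c0]=0;m[:,c1:]=0;m[:150]=0;m[225:]=0
    for r in range(158,214,5):
        c=np.nonzero(m[r])[0]; print(r,(int(c.min()),int(c.max())) if len(c) else None,end=" ")
    print()
E
python3 - <<'E'
from h import *
st();snap("top","t6");edges("t6",210,376)
E
```

```text
t 16.275 p [ 0.5548  0.1572 -0.0006] yaw(-x) -82.68078855865556 z [ 0.0053  0.0031 -1.    ] F [-0.3424  1.894  13.7288] M [ 0.3809  0.4113 -0.0271] gap 0.03935258351542419
158 (316, 321) 163 (303, 322) 168 (306, 323) 173 (308, 324) 178 (311, 324) 183 (314, 325) 188 (316, 326) 193 (320, 327) 198 (324, 324) 203 None 208 None 213 None
```

Request:
arm_command:
  dp:
    - [-0.02,0,0.005]
    - [-0.03,0,0.005]
    - [-0.035,0,0]
    - [-0.035,0,0]
    - [-0.035,0,0]
    - [-0.035,0,0]
    - [-0.03,0,0]
    - [0,0,0]
  rot:
    - [0,0,0]
    - [0,0,0]
    - [0,0,0]
    - [0,0,0]
    - [0,0,0]
    - [0,0,0]
    - [0,0,0]
    - [0,0,0]

```text
t: 17.32
position: [0.5587, 0.1234, -0.0026]
tcp_rot: [2.074, 2.356, 0.007]
ft_force: [-0.0, 1.6, 12.1]
finger_gap: 0.0393
finger_force: 6.0
```

```bash
python3 - <<'E'
from h import *
st();snap("top","t7");edges("t7",210,376)
E
```

```text
t 17.325 p [ 0.5587  0.1234 -0.0026] yaw(-x) -82.71289646501978 z [ 0.0046  0.0017 -1.    ] F [-0.0106  1.6158 12.1189] M [ 0.057   0.2459 -0.0341] gap 0.03926705495937974
158 (322, 334) 163 (325, 335) 168 (328, 336) 173 (331, 337) 178 (334, 337) 183 (337, 338) 188 None 193 None 198 None 203 None 208 None 213 None
```

Request:
arm_command:
  dp:
    - [-0.043,0.005,0]
    - [-0.043,0.006,0]
    - [-0.043,0.007,0]
    - [-0.043,0.007,0]
    - [-0.043,0.008,0]
    - [-0.043,0.008,0]
    - [-0.043,0.009,0]
    - [-0.042,0.009,0]
    - [-0.042,0.01,0]
    - [-0.042,0.011,0]
    - [-0.042,0.011,0]
    - [-0.042,0.012,0]
    - [-0.042,0.012,0]
    - [-0.042,0.013,0]
    - [-0.041,0.013,0]
    - [-0.041,0.014,0]
    - [-0.041,0.014,0]
    - [-0.041,0.015,0]
    - [0,0,0]
  rot:
    - [0,0,0.0042]
    - [0,0,0.0042]
    - [0,0,0.0042]
    - [0,0,0.0042]
    - [0,0,0.0042]
    - [0,0,0.0042]
    - [0,0,0.0042]
    - [0,0,0.0042]
    - [0,0,0.0042]
    - [0,0,0.0042]
    - [0,0,0.0042]
    - [0,0,0.0042]
    - [0,0,0.0042]
    - [0,0,0.0042]
    - [0,0,0.0042]
    - [0,0,0.0042]
    - [0,0,0.0042]
    - [0,0,0.0042]
    - [0,0,0]

```text
t: 19.75
position: [0.588, 0.0103, -0.0026]
tcp_rot: [2.339, 2.095, 0.007]
ft_force: [0.5, 3.2, 12.7]
finger_gap: 0.0396
finger_force: 6.2
```

```bash
python3 - <<'E'
from h import *
st();im=snap("top","t8")[:,:,::-1];snap("side","s8")
cv2.imwrite("pics/t8c.png",cv2.resize(im[130:220,330:460],None,fx=6,fy=6,interpolation=cv2.INTER_CUBIC))
E
```

```text
t 19.75 p [ 0.588   0.0103 -0.0026] yaw(-x) -96.29654955965786 z [ 0.0043  0.0019 -1.    ] F [ 0.4787  3.1758 12.6827] M [ 0.5644  0.3126 -0.0293] gap 0.03955281584330445
```

View pics/t8c.png

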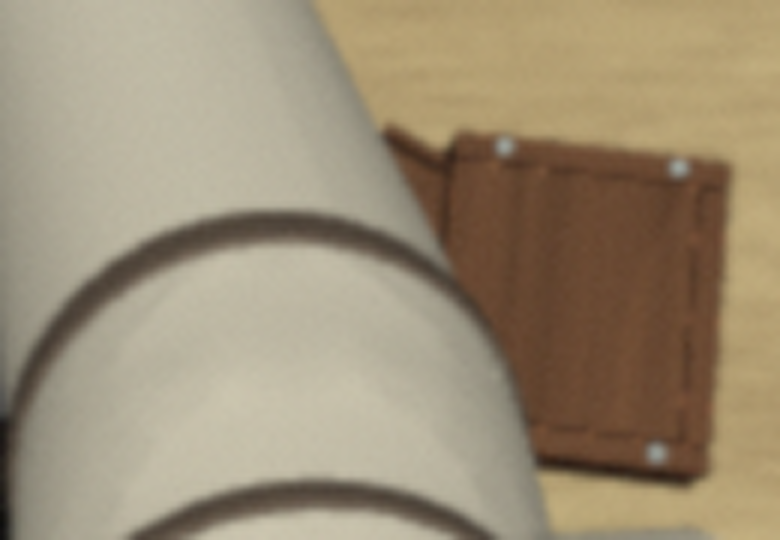

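The arm hides the board in the top view; only the store shows, at crop (450–730, 130–480). I'll use the side view instead.

```bash
python3 - <<'E'
from h import *
im=cv2.imread("pics/s8.png")
M=np.array([.5698,-.149]);u=np.array([-.1097,-.994]);n=np.array([.994,-.1097])
f=u;c=np.array([.588,.0103])+.0494*f
cr=cv2.resize(im[165:235,250:355],None,fx=7,fy=7,interpolation=cv2.INTER_CUBIC)
pt=lambda X:tuple(int(v) for v in ((np.array(proj("side",X))-[165,250]+.5)*7)[::-1])
for a,b,z in((-.07,-.05,.008),(-.07,.05,.008),(.07,.05,.008),(.07,-.05,.008)):
    p=c+a*f+b*n;cv2.circle(cr,pt([*p,z]),3,(255,0,0),1);print(pt([*p,z]))
for b in(-.053,.053):
    for z in(-.0016,.0099): cv2.circle(cr,pt([*(M+b*n),z]),3,(0,255,0),1)
cv2.imwrite("pics/s8c.png",cr)
E
```

```text
(418, 311)
(159, 288)
(255, 175)
(486, 193)
```

View pics/s8c.png

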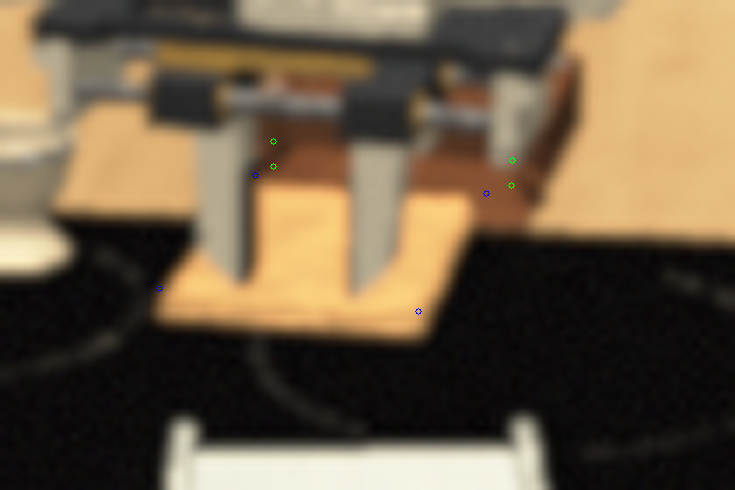

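```bash
cat > fit.py <<'E'
from h import *
from scipy.optimize import least_squares
def cross(p,lo=False):   # subpixel half crossing from bright start to dark end
    h=(p[0]+p[-1])/2
    for i in range(len(p)-1):
        if p[i]>=h>p[i+1]: return i+(p[i]-h)/(p[i]-p[i+1])
def linepts(im,a,b,n,half,ch):
    "profile across expected image line a->b (row,col), from inside to outside (right of a->b or as nrm)"
    a,b=np.array(a),np.array(b);t=(b-a)/np.linalg.norm(b-a);nr=np.array([t[1],-t[0]]);out=[]
    for k in np.linspace(.12,.88,n):
        c=a+k*(b-a);s=np.arange(-half,half+.01,.25);q=c+s[:,None]*nr
        v=cv2.remap(im[:,:,ch].astype(np.float32),q[:,1].astype(np.float32)[None],q[:,0].astype(np.float32)[None],cv2.INTER_LINEAR)[0]
        x=cross(v) if v[0]>v[-1]+25 else None
        if x is not None: out.append(q[0]+x*.25*nr)
    return np.array(out)
E
python3 - <<'E'
from fit import *
im=cv2.imread("pics/s8.png")
N=lambda x,y:[y/7+165-.5+.07,x/7+250-.5+.07]
# right edge going up from rear-right to front-right ; outside = right
R=[]
for r in range(197,212):
    row=im[r,295:330,2].astype(float); g=im[r,295:330,1].astype(float)
    i=np.argmax(-np.diff(g)*(np.arange(34)>8)); 
    h=(g[max(i-3,0)]+g[min(i+4,34)])/2
    for j in range(max(i-3,0),i+4):
        if g[j]>=h>g[j+1]: R.append([r,295+j+(g[j]-h)/(g[j]-g[j+1])]);break
B=[]
for c in range(276,309,2):
    g=im[200:222,c,1].astype(float);i=np.argmax(-np.diff(g));h=(g[i-2]+g[i+3])/2
    for j in range(i-2,i+3):
        if g[j]>=h>g[j+1]: B.append([200+j+(g[j]-h)/(g[j]-g[j+1]),c]);break
R=np.array(R);B=np.array(B);print(R.round(1).tolist());print(B.round(1).tolist())
wr=np.array([at_z("side",p,.008)[:2] for p in R]);wb=np.array([at_z("side",p,0)[:2] for p in B])
pr=np.polyfit(wr[:,1],wr[:,0],1);pb=np.polyfit(wb[:,0],wb[:,1],1)
print("right edge yaw",-90-np.degrees(np.arctan(-pr[0]))*1, "x at y=0:",np.polyval(pr,0.)," resid",np.std(wr[:,0]-np.polyval(pr,wr[:,1])))
print("rear yaw",-90+np.degrees(np.arctan(pb[0])),"y at x=.59",np.polyval(pb,.59),np.std(wb[:,1]-np.polyval(pb,wb[:,0])))
# same camera check: sheet in this picture/board at start
f=np.array([-.1097,-.994]);n=np.array([.994,-.1097]);c=np.array([.588,.0103])+.0494*f
print("expected right edge x at y=0",(c-.05*n)[0]+ (0-(c-.05*n)[1])*f[0]/f[1],"rear y at .59",(c-.07*f)[1]+(.59-(c-.07*f)[0])*n[1]/n[0])
E
```

```text
[[197.0, 316.2], [198.0, 315.9], [199.0, 315.5], [200.0, 315.1], [201.0, 314.6], [202.0, 314.2], [203.0, 313.8], [204.0, 313.5], [205.0, 313.1], [206.0, 312.6], [207.0, 312.1], [208.0, 311.4], [209.0, 311.1], [210.0, 310.8], [211.0, 310.5]]
[[210.6, 276.0], [210.6, 278.0], [210.7, 280.0], [210.8, 282.0], [211.2, 284.0], [211.3, 286.0], [211.5, 288.0], [211.7, 290.0], [211.7, 292.0], [211.7, 294.0], [211.8, 296.0], [212.1, 298.0], [212.3, 300.0], [212.4, 302.0], [212.6, 304.0], [212.7, 306.0], [212.7, 308.0]]
right edge yaw -86.54528748142272 x at y=0: 0.5333689079678836  resid 0.00030730572221566706
rear yaw -93.77873356768713 y at x=.59 0.040169865321750334 0.0006502129361057099
expected right edge x at y=0 0.5365579330985916 rear y at .59 0.030805074299798806
```

```bash
python3 - <<'E'
from fit import *
im=cv2.imread("pics/side0.png")
B=[]
for c in range(278,326,2):
    g=im[255:275,c,1].astype(float);i=np.argmax(-np.diff(g));h=(g[i-2]+g[i+3])/2
    for j in range(i-2,i+3):
        if g[j]>=h>g[j+1]: B.append([255+j+(g[j]-h)/(g[j]-g[j+1]),c]);break
B=np.array(B);wb=np.array([at_z("side",p,0)[:2] for p in B]);pb=np.polyfit(wb[:,0],wb[:,1],1)
s=np.array([.127,-.992]);n=np.array([.992,.127]);e=np.array([.543,.2275])-.08*s
print("sheet rear yaw",-90+np.degrees(np.arctan(pb[0])),"y at .53",np.polyval(pb,.53),"expected",e[1]+(.53-e[0])*n[1]/n[0],np.std(wb[:,1]-np.polyval(pb,wb[:,0])))
# rim outer edges (z .013 top)
for lo,hi,sg in((265,285,1),(318,340,-1)):
    R=[]
    for r in range(234,252):
        g=im[r,lo:hi,1].astype(float)[::-sg] # inside->outside
        i=np.argmax(-np.diff(g)); h=(g[max(i-2,0)]+g[min(i+3,len(g)-1)])/2
        for j in range(max(i-2,0),min(i+3,len(g)-1)):
            if g[j]>=h>g[j+1]:
                k=j+(g[j]-h)/(g[j]-g[j+1]); R.append([r,(hi-1-k) if sg==1 else lo+k]);break
    w=np.array([at_z("side",p,.013)[:2] for p in R]);p=np.polyfit(w[:,1],w[:,0],1)
    print("rim yaw",-90-np.degrees(np.arctan(p[0])),"x at y=.23",np.polyval(p,.23),np.std(w[:,0]-np.polyval(p,w[:,1])))
print("exp rim x at .23", [.543+ b/.992 -(.0025)*.128 for b in(.059,-.059)])
E
```

```text
sheet rear yaw -79.88430296062356 y at .53 0.3084104886326181 expected 0.30649641129032257 0.00720522714291289
rim yaw -82.67453570995843 x at y=.23 0.601547187595261 0.00023120685097533915
rim yaw -82.87124778941056 x at y=.23 0.4799835895763534 0.0002557592480270827
exp rim x at .23 [0.6021558064516129, 0.4832041935483872]
```

Request:
arm_command:
  dp:
    - [0,0.004,0]
    - [0,0.004,0]
    - [0,0.004,0]
    - [0,0.004,0]
    - [0,0,0]
  rot:
    - [0,0,0.005]
    - [0,0,0.005]
    - [0,0,0.004]
    - [0,0,0.004]
    - [0,0,0]

```text
t: 20.48
position: [0.5897, 0.0093, -0.0026]
tcp_rot: [2.397, 2.029, 0.005]
ft_force: [-1.8, 1.3, 14.7]
finger_gap: 0.0395
finger_force: 7.1
```

```bash
cat >> fit.py <<'E'
def board(name,r0=197,r1=212,c0=295,c1=330,z=.008):
    im=cv2.imread(f"pics/{name}.png");R=[]
    for r in range(r0,r1):
        g=im[r,c0:c1,1].astype(float);w=c1-c0
        i=np.argmax(-np.diff(g)*(np.arange(w-1)>5));h=(g[max(i-3,0)]+g[min(i+4,w-1)])/2
        for j in range(max(i-3,0),min(i+4,w-1)):
            if g[j]>=h>g[j+1]: R.append([r,c0+j+(g[j]-h)/(g[j]-g[j+1])]);break
    R=np.array(R);w=np.array([at_z("side",p,z)[:2] for p in R]);p=np.polyfit(w[:,1],w[:,0],1)
    ok=abs(w[:,0]-np.polyval(p,w[:,1]))<.001;p=np.polyfit(w[ok,1],w[ok,0],1)
    print("cols",R[:,1].round(1).tolist())
    print("board yaw",-90-np.degrees(np.arctan(p[0])),"centreline err +x vs store axis at y=-.03,-.1:",[round(float(np.polyval(p,y)+.0019+.0503-(.5698+.1104*(y+.149))),4) for y in(-.03,-.1)])
E
python3 - <<'E'
from fit import *
st();snap("side","s9");board("s8");board("s9")
E
```

```text
t 20.475 p [ 0.5897  0.0093 -0.0026] yaw(-x) -99.52255507908058 z [ 0.0031  0.0009 -1.    ] F [-1.8119  1.3105 14.6889] M [0.2921 0.7042 0.0784] gap 0.039465663840333155
cols [316.2, 315.9, 315.5, 315.1, 314.6, 314.2, 313.8, 313.5, 313.1, 312.6, 312.1, 311.4, 311.1, 310.8, 310.5]
board yaw -93.45471251857728 centreline err +x vs store axis at y=-.03,-.1: [0.0008, 0.0043]
cols [316.5, 316.3, 316.0, 315.5, 315.0, 314.3, 313.9, 313.1, 312.4, 312.0, 311.5, 311.1, 310.7, 310.3, 309.9]
board yaw -95.17253023318221 centreline err +x vs store axis at y=-.03,-.1: [0.0003, 0.0017]
```

Request:
arm_command:
  dp:
    - [-0.02,0.001,0]
    - [-0.033,0.002,0]
    - [-0.033,0.002,0]
    - [-0.033,0.003,0]
    - [-0.033,0.003,0]
    - [-0.033,0.003,0]
    - [-0.033,0.003,0]
    - [-0.033,0.003,0]
    - [-0.015,0.001,0]
    - [0,0,0]
  rot:
    - [0,0,0.002]
    - [0,0,0.002]
    - [0,0,0.002]
    - [0,0,0.002]
    - [0,0,0]
    - [0,0,0]
    - [0,0,0]
    - [0,0,0]
    - [0,0,0]
    - [0,0,0]

```text
t: 21.78
position: [0.5862, -0.0291, -0.0026]
tcp_rot: [2.422, 1.999, 0.008]
ft_force: [-0.4, 4.6, 12.7]
finger_gap: 0.0399
finger_force: 6.3
```

```bash
python3 - <<'E'
from fit import *
st();snap("side","s10");board("s10",194,207)
E
```

```text
t 21.775 p [ 0.5862 -0.0291 -0.0026] yaw(-x) -100.9419858516905 z [ 0.0044  0.0024 -1.    ] F [-0.3826  4.621  12.6972] M [ 0.9567  0.3732 -0.0508] gap 0.03987730415433354
cols [317.8, 317.2, 316.6, 316.2, 315.8, 315.5, 315.1, 314.4, 313.9, 313.4, 313.1, 312.8, 312.5]
board yaw -93.90669720259717 centreline err +x vs store axis at y=-.03,-.1: [0.0012, 0.0041]
```

Request:
arm_command:
  dp:
    - [0,0,0]
    - [0,0,0]
  rot:
    - [0.002,0,0]
    - [0,0,0]

```text
t: 22.08
position: [0.5862, -0.0292, -0.0026]
tcp_rot: [-2.42, -1.998, -0.001]
ft_force: [-0.7, 4.1, 12.0]
finger_gap: 0.0394
finger_force: 6.5
```

```bash
python3 - <<'E'
from fit import *
s,R=st();print(R.round(4).tolist())
E
```

```text
t 22.075 p [ 0.5862 -0.0292 -0.0026] yaw(-x) -100.91533275801709 z [-0.0019  0.0033 -1.    ] F [-0.7122  4.13   12.0292] M [0.8302 0.1856 0.0231] gap 0.03935717545145217
[[0.1894, 0.9819, -0.0019], [0.9819, -0.1894, 0.0033], [0.0028, -0.0025, -1.0]]
```

Request:
arm_command:
  dp:
    - [0,0,0.001]
    - [0,0,0]
    - [0,0,0]
    - [0,0,0]
    - [0,0,0]
  rot:
    - [0.001,0,0]
    - [0,0,0.004]
    - [0,0,0.005]
    - [0,0,0.005]
    - [0,0,0]

```text
t: 22.7
position: [0.5865, -0.0289, -0.0026]
tcp_rot: [-2.461, -1.943, 0.001]
ft_force: [-0.6, 4.0, 13.9]
finger_gap: 0.0393
finger_force: 6.5
```

```bash
python3 - <<'E'
from fit import *
s,R=st();snap("side","s11");board("s10",198,207);board("s11",198,207);board("s11",194,200)
E
```

```text
t 22.7 p [ 0.5865 -0.0289 -0.0026] yaw(-x) -103.40781569166428 z [-0.0042  0.004  -1.    ] F [-0.6398  4.0447 13.9068] M [0.9318 0.0539 0.1612] gap 0.03929993188277022
cols [315.8, 315.5, 315.1, 314.4, 313.9, 313.4, 313.1, 312.8, 312.5]
board yaw -93.83399885543983 centreline err +x vs store axis at y=-.03,-.1: [0.0012, 0.0042]
cols [315.8, 315.5, 315.1, 314.4, 314.0, 313.5, 313.2, 312.8, 312.4]
board yaw -93.8864865621817 centreline err +x vs store axis at y=-.03,-.1: [0.0011, 0.004]
cols [318.1, 317.4, 316.9, 316.3, 315.8, 315.5]
board yaw -95.2964061582769 centreline err +x vs store axis at y=-.03,-.1: [0.0015, 0.0028]
```

Request:
arm_command:
  dp:
    - [-0.02,0.002,0]
    - [-0.02,0.002,0]
    - [-0.02,0.002,0]
    - [-0.02,0.002,0]
    - [0,0,0]
  rot:
    - [0,0,0]
    - [0,0,0]
    - [0,0,0]
    - [0,0,0]
    - [0,0,0]

```text
t: 23.38
position: [0.5855, -0.0417, -0.0026]
tcp_rot: [-2.463, -1.943, 0.0]
ft_force: [1.7, 3.3, 12.9]
finger_gap: 0.0393
finger_force: 5.6
```

```bash
cat >> fit.py <<'E'
def rear(name,r0=190,r1=222,cs=range(280,308,3)):
    im=cv2.imread(f"pics/{name}.png");B=[]
    for c in cs:
        g=im[r0:r1,c,1].astype(float);i=np.argmax(-np.diff(g));h=(g[max(i-2,0)]+g[i+3])/2
        for j in range(max(i-2,0),i+3):
            if g[j]>=h>g[j+1]: B.append([r0+j+(g[j]-h)/(g[j]-g[j+1]),c]);break
    w=np.array([at_z("side",p,0)[:2] for p in B]);p=np.polyfit(w[:,0],w[:,1],1)
    print("rear yaw",round(-90+np.degrees(np.arctan(p[0])),2),"y mid (raw)",round(float(np.polyval(p,.59)),4))
E
python3 - <<'E'
from fit import *
s,R=st();snap("side","s12")
for n in("s8","s9","s10","s11","s12"): rear(n)
board("s12",192,205)
E
```

```text
t 23.375 p [ 0.5855 -0.0417 -0.0026] yaw(-x) -103.45169044151594 z [-0.003   0.0034 -1.    ] F [ 1.6691  3.3433 12.8584] M [ 0.5917 -0.3711  0.0338] gap 0.039275270466171866
rear yaw -93.81 y mid (raw) 0.0403
rear yaw -94.95 y mid (raw) 0.0398
rear yaw -95.33 y mid (raw) 0.0023
rear yaw -95.45 y mid (raw) 0.002
rear yaw -100.05 y mid (raw) -0.0093
cols [321.5, 320.6, 319.8, 318.4, 317.8, 317.2, 316.8, 316.2, 315.5, 315.0, 314.3, 313.4, 312.9]
board yaw -98.4130106914814 centreline err +x vs store axis at y=-.03,-.1: [-0.0001, -0.0027]
```

Request:
arm_command:
  dp:
    - [0,0,0]
    - [0,0,0]
    - [0,0,0]
    - [0,0,0]
  rot:
    - [0,0,-0.006]
    - [0,0,-0.006]
    - [0,0,-0.006]
    - [0,0,0]

```text
t: 23.92
position: [0.5852, -0.0429, -0.0026]
tcp_rot: [-2.408, -2.012, 0.002]
ft_force: [0.0, 1.4, 12.3]
finger_gap: 0.0394
finger_force: 5.9
```

```bash
python3 - <<'E'
from fit import *
s,R=st();snap("side","s13");rear("s13");board("s13",192,205)
E
```

```text
t 23.925 p [ 0.5852 -0.0429 -0.0026] yaw(-x) -100.25331304803574 z [-0.0034  0.0022 -1.    ] F [ 0.0344  1.3509 12.3411] M [ 0.1079 -0.2059 -0.0205] gap 0.039395866426618596
rear yaw -100.06 y mid (raw) -0.0094
cols [321.4, 320.6, 301.2, 301.1, 317.8, 317.2, 316.8, 316.2, 315.5, 315.0, 314.2, 313.4, 312.8]
board yaw -2.1421259153945584 centreline err +x vs store axis at y=-.03,-.1: [0.5382, 2.4173]fit.py:24: RankWarning: Polyfit may be poorly conditioned
  ok=abs(w[:,0]-np.polyval(p,w[:,1]))<.001;p=np.polyfit(w[ok,1],w[ok,0],1)
```

Request:
arm_command:
  dp:
    - [0,0,0.002]
    - [0,0,0]
    - [0,0,0]
    - [0,0,0]
  rot:
    - [-0.001,0,0]
    - [0,0,-0.006]
    - [0,0,-0.006]
    - [0,0,0]

```text
t: 24.48
position: [0.5849, -0.0432, -0.0026]
tcp_rot: [-2.372, -2.057, -0.0]
ft_force: [-0.8, 1.2, 14.7]
finger_gap: 0.0395
finger_force: 7.5
```

```bash
python3 - <<'E'
from fit import *
s,R=st();snap("side","s14");rear("s14");board("s14",196,205)
im=cv2.imread("pics/s14.png");cv2.imwrite("pics/s14c.png",cv2.resize(im[160:225,250:350],None,fx=8,fy=8,interpolation=cv2.INTER_CUBIC))
E
```

```text
t 24.475 p [ 0.5849 -0.0432 -0.0026] yaw(-x) -98.13222432462618 z [-0.0009  0.0015 -1.    ] F [-0.7917  1.1616 14.7255] M [ 0.0353  0.2124 -0.1324] gap 0.039536563400353206
rear yaw -98.43 y mid (raw) -0.0099
cols [317.5, 316.9, 316.5, 315.9, 315.4, 314.9, 314.0, 313.6, 313.0]
board yaw -96.11063588821396 centreline err +x vs store axis at y=-.03,-.1: [0.0004, 0.0006]
```

View pics/s14c.png

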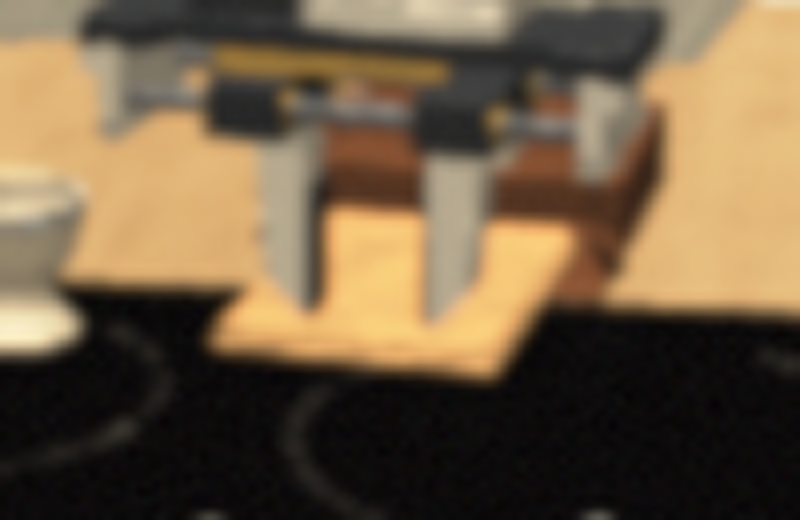

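The board's front edge is now at the dark slot mouth (row ~205). It is square to it, with about 0.5 mm lateral error. I'll push it in a little, then move behind the rear edge and push it home, since the fingers have crept forward on the cork.

Request:
arm_command:
  dp:
    - [-0.021,0.001,0]
    - [-0.021,0.001,0]
    - [-0.021,0.001,0]
    - [-0.021,0,0]
    - [-0.021,0.001,0]
    - [-0.021,0.001,0]
    - [-0.021,0,0]
    - [-0.021,0.001,0]
    - [0,0,0]
  rot:
    - [0,0,0]
    - [0,0,0]
    - [0,0,0]
    - [0,0,0]
    - [0,0,0]
    - [0,0,0]
    - [0,0,0]
    - [0,0,0]
    - [0,0,0]

```text
t: 25.65
position: [0.5825, -0.0655, -0.0026]
tcp_rot: [-2.369, -2.058, -0.003]
ft_force: [-1.3, 5.5, 14.9]
finger_gap: 0.0397
finger_force: 7.7
```

```bash
python3 - <<'E'
from fit import *
s,R=st();snap("side","s15");rear("s15",185,215,range(284,306,3));board("s15",195,202)
E
```

```text
t 25.65 p [ 0.5825 -0.0655 -0.0026] yaw(-x) -98.03430692665877 z [-0.0008  0.004  -1.    ] F [-1.2759  5.4523 14.915 ] M [ 1.2211  0.17   -0.1323] gap 0.039683377581997366
rear yaw -97.08 y mid (raw) -0.0318
cols [318.1, 317.3, 316.6, 316.2, 316.0, 315.3, 314.8]
board yaw -95.46240822999737 centreline err +x vs store axis at y=-.03,-.1: [0.0004, 0.0015]
```

Request:
arm_command:
  dp:
    - [0,0,-0.05]
    - [0,0,-0.06]
    - [0,0,-0.057]
    - [0.07,-0.005,0]
    - [0.09,-0.005,0]
    - [0.09,-0.005,0]
    - [0.083,-0.005,0]
    - [0,0,0.05]
    - [0,0,0.05]
    - [0,0,0]
  rot:
    - [0,0,0]
    - [-0.002,0,0]
    - [0,0,-0.0097]
    - [0,0,0]
    - [0,0,0]
    - [0,0,0]
    - [0,0,0]
    - [0,0,0]
    - [0,0,0]
    - [0,0,0]

```text
t: 26.95
position: [0.581, -0.0194, 0.0039]
tcp_rot: [-2.342, -2.092, 0.003]
ft_force: [0.5, -0.6, 0.1]
finger_gap: 0.0394
finger_force: 0.0
```

```bash
python3 - <<'E'
from fit import *
s,R=st();snap("side","s16");rear("s16",185,215,range(284,306,3))
im=cv2.imread("pics/s16.png").astype(int)
print((im[:,:,2]-im[:,:,0])[192:216,280:316:2])
print("expected tip px z=.003:",proj("side",[s["position"][0],s["position"][1]+.0095,.003]))
E
```

```text
t 26.95 p [ 0.581  -0.0194  0.0039] yaw(-x) -96.433248654333 z [-0.0022 -0.0002 -1.    ] F [ 0.5238 -0.5511  0.1459] M [-0.1184  0.0761  0.0448] gap 0.039351580919551335
rear yaw -98.09 y mid (raw) -0.0338
[[106  87  45  38  26  79 128 127 125 126 125 126  56  38  38  63 124 125]
 [106  90  43  39  26  81 128 125 125 124 125 126  56  38  37  68 124 126]
 [105  96  46  38  27  79 127 125 125 125 124 127  55  38  37  77 124 125]
 [ 94 107  57  39  27  78 127 126 124 125 125 127  55  38  40  94 126 126]
 [ 92 120  83  42  27  78 128 126 124 124 126 127  57  38  51 111 127 128]
 [100 125 101  52  27  80 128 128 125 125 125 128  57  41  76 120 126 128]
 [105 124 115  67  32  85 127 127 126 124 126 127  58  52 100 124 126 126]
 [106 115 112  79  56  99 123 126 127 127 127 125  58  77 117 126 127 122]
 [ 82  85  85  79  79 114 122 123 123 123 124 120  67 100 124 127 126 105]
 [ 43  46  50  58  66  92  95  97 100 112 121 119  80 109 121 122 122  89]
 [ 11  15  21  28  33  46  51  56  66  80  91  91  70  90  99 116 115  69]
 [  2   1   3   5   7  13  18  21  29  38  44  45  41  57  67  85  85
[... 295 characters left out ...]
1   0   2]
 [  1   2   1   3   3   4   2   3   2   0   0   1   3   1   0   0   0   1]
 [  1   4   0   1   7   4   2   1   0   0   2   0   0   1   3   4   3   1]
 [  1   0  -1   4   6   3   2   2   2   3   0   4  -1  -1   3   2   3   0]
 [  2   1   0   7   6   3   2   2   3   4   1   1   1   0   1   2   0   1]
 [  3   1   2   7   4   0   2   0  -1   0   1   0   3   2   2   0   2   2]
 [  3   2   3   6   4   0   1   4   4   1   1   2   3   1   2   1   0   1]
 [  2   2   1   4   3   1   2   1   0   0   2   4   1   1   2   1   1   2]
 [  1   2   2   8   4   1   0   3   2   2   0   0   1   0   0   1   3   6]]
expected tip px z=.003: [np.float64(203.93541949704937), np.float64(296.10353360468605)]
```

Request:
arm_command:
  dp:
    - [0.055,0,0]
    - [0,0,0.03]
    - [0,0,0.03]
    - [0,0,0.017]
    - [0,0,0]
  rot:
    - [0,0,0]
    - [0,0,0]
    - [0,0,0]
    - [0,0,0]
    - [0,0,0]

```text
t: 27.62
position: [0.5826, -0.0105, -0.0069]
tcp_rot: [-2.341, -2.094, 0.001]
ft_force: [-0.1, -0.6, 0.2]
finger_gap: 0.0395
finger_force: 0.0
```

```bash
python3 -c "
from h import *
s,R=st()"
```

```text
t 27.625 p [ 0.5826 -0.0105 -0.0069] yaw(-x) -96.3874202756867 z [-0.0007  0.0002 -1.    ] F [-0.0576 -0.5697  0.2012] M [-0.1147  0.0379  0.0075] gap 0.03948632622938862
```

Request:
arm_command:
  dp:
    - [0,0.016,0.007]
    - [-0.03,0,0]
    - [-0.03,0,0]
    - [-0.03,0,0]
    - [-0.03,0,0]
    - [-0.03,0,0]
    - [-0.03,0,0]
    - [0,0,0]
  rot:
    - [0,0,0]
    - [0,0,0]
    - [0,0,0]
    - [0,0,0]
    - [0,0,0]
    - [0,0,0]
    - [0,0,0]
    - [0,0,0]

```text
t: 28.62
position: [0.5823, -0.0382, -0.0075]
tcp_rot: [2.342, 2.094, 0.0]
ft_force: [-0.0, 0.0, 0.9]
finger_gap: 0.0396
finger_force: 0.0
```

Request:
arm_command:
  dp:
    - [-0.03,0,0]
    - [-0.03,0,0]
    - [0,0,0]
  rot:
    - [0,0,0]
    - [0,0,0]
    - [0,0,0]

```text
t: 29.0
position: [0.581, -0.0464, -0.0077]
tcp_rot: [-2.341, -2.093, 0.0]
ft_force: [-0.8, 2.0, 0.9]
finger_gap: 0.0394
finger_force: 0.5
```

Request:
arm_command:
  dp:
    - [-0.02,0,0]
    - [-0.02,0,0]
    - [0,0,0]
  rot:
    - [0,0,0]
    - [0,0,0]
    - [0,0,0]

```text
t: 29.38
position: [0.5807, -0.0529, -0.0076]
tcp_rot: [2.342, 2.094, 0.0]
ft_force: [-0.2, 1.6, -0.4]
finger_gap: 0.0395
finger_force: 0.6
```

```bash
python3 - <<'E'
from fit import *
s,R=st();snap("side","s17");rear("s17",180,210,range(286,306,3));board("s17",192,198)
E
```

```text
t 29.375 p [ 0.5807 -0.0529 -0.0076] yaw(-x) -96.40620237325221 z [ 0.  0. -1.] F [-0.2451  1.6129 -0.4392] M [ 0.1313  0.153  -0.0889] gap 0.039526725360107436
rear yaw -92.85 y mid (raw) -0.058
cols [320.4, 319.3, 318.7, 318.0, 317.1, 316.7]
board yaw -98.99064202884809 centreline err +x vs store axis at y=-.03,-.1: [0.0031, -0.0002]
```

Request:
arm_command:
  dp:
    - [-0.02,0,0]
    - [-0.02,0,0]
    - [-0.02,0,0]
    - [0,0,0]
  rot:
    - [0,0,0]
    - [0,0,0]
    - [0,0,0]
    - [0,0,0]

```text
t: 29.92
position: [0.5796, -0.0619, -0.0076]
tcp_rot: [-2.342, -2.094, -0.0]
ft_force: [-0.6, 1.1, -1.3]
finger_gap: 0.0393
finger_force: 0.5
```

Request:
arm_command:
  dp:
    - [-0.013,0,0]
    - [-0.013,0,0]
    - [0,0,0]
  rot:
    - [0,0,0]
    - [0,0,0]
    - [0,0,0]

```text
t: 30.3
position: [0.5792, -0.0653, -0.0076]
tcp_rot: [-2.342, -2.094, -0.0]
ft_force: [-0.6, 1.6, 0.8]
finger_gap: 0.0396
finger_force: 0.7
```

Request:
arm_command:
  dp:
    - [-0.013,0,0]
    - [-0.013,0,0]
    - [0,0,0]
  rot:
    - [0,0,0]
    - [0,0,0]
    - [0,0,0]

```text
t: 30.68
position: [0.5787, -0.0694, -0.0076]
tcp_rot: [-2.342, -2.094, -0.0]
ft_force: [-0.6, 1.1, 0.1]
finger_gap: 0.0396
finger_force: 0.7
```

Request:
arm_command:
  dp:
    - [-0.013,0,0]
    - [-0.013,0,0]
    - [-0.013,0,0]
    - [0,0,0]
  rot:
    - [0,0,0]
    - [0,0,0]
    - [0,0,0]
    - [0,0,0]

```text
t: 31.18
position: [0.5781, -0.0752, -0.0076]
tcp_rot: [-2.342, -2.094, -0.0]
ft_force: [-0.7, 1.4, -0.3]
finger_gap: 0.0398
finger_force: 0.7
```

Request:
arm_command:
  dp:
    - [-0.013,0,0]
    - [-0.013,0,0]
    - [-0.013,0,0]
    - [0,0,0]
  rot:
    - [0,0,0]
    - [0,0,0]
    - [0,0,0]
    - [0,0,0]

```text
t: 31.68
position: [0.5775, -0.0811, -0.0076]
tcp_rot: [-2.342, -2.094, -0.0]
ft_force: [-0.4, 0.1, -0.5]
finger_gap: 0.0395
finger_force: 0.7
```

```bash
python3 - <<'E'
from fit import *
s,R=st();snap("side","s18");rear("s18",180,210,range(290,306,3))
im=cv2.imread("pics/s18.png").astype(int)
print((im[:,:,2]-im[:,:,0])[180:204,282:322:2])
print([proj("side",[.5698+.1097*.04+b*.994,-.149+.994*.04-b*.11,-.0016]) for b in(-.05,0,.05)])
E
```

```text
t 31.675 p [ 0.5775 -0.0811 -0.0076] yaw(-x) -96.39870655018254 z [ 0.      0.0002 -1.    ] F [-0.4153  0.145  -0.4983] M [ 0.2442  0.1924 -0.0772] gap 0.039456022319885285
rear yaw -85.78 y mid (raw) -0.0789
[[107 107  68  41  38  32  31  69  77  80  81  81  72  45  37  38  39  74
   84  83]
 [107 107  63  38  39  31  20  56  65  66  65  67  57  39  38  37  37  73
   79  78]
 [107 106  63  38  38  30  18  50  53  56  53  56  43  35  38  36  35  59
   65  65]
 [106 106  63  39  39  29  15  46  52  50  52  51  37  32  37  37  33  48
   53  54]
 [107 106  62  38  39  28  18  54  53  55  51  51  36  33  37  37  32  48
   51  51]
 [107 105  63  39  38  28  36  89  82  78  70  62  46  34  38  37  32  49
   50  50]
 [108  98  60  39  38  28  57 129 122 117 110 102  79  38  38  37  42  63
   62  60]
 [100  80  47  39  37  28  66 131 129 129 130 130 115  44  38  37  69 103
  100  96]
 [ 87  56  37  39  38  29  68 129 126 126 127 127 119  45  38  36  95 129
  128 127]
 [ 80  46  53  45  38  29  67 128 125 124 125 125 117  43  38  36 106 127
  128 126]
 [ 84  59  84  56  38  29  65 129 125 125
[... 644 characters left out ...]
   4   6   7   4   6   5  11  15  14  18  21  15  16  19  26  34  39
   28  31]
 [  1   2   2   0   2   1   0  -1   1   2   1   3   4   8   5   3   7  10
    8   8]
 [  1   4   1   0   2  -1   2   1   4   1   2   1   2   3   2   1   1  -1
    1   0]
 [  1   0   4   3   1   3   3   1  -2   2   0   4   2   3   5   2   3   1
    2   0]
 [  0   1   0   3   2   0   0   2   0   2   4   3   1   3   7   3   1   2
    1   1]
 [  3   1   1   1   1   0   3   1   3   6   5   6   4   3   4   1   1   2
    1   1]]
[[np.float64(195.1660278022669), np.float64(319.2607470686269)], [np.float64(193.81349896069082), np.float64(302.6268847779688)], [np.float64(192.4820770385363), np.float64(286.24233148632277)]]
```

Request:
arm_command:
  dp:
    - [-0.013,0,0]
    - [-0.013,0,0]
    - [-0.013,0,0]
    - [-0.013,0,0]
    - [0,0,0]
  rot:
    - [0,0,0]
    - [0,0,0]
    - [0,0,0]
    - [0,0,0]
    - [0,0,0]

```text
t: 32.35
position: [0.5767, -0.0888, -0.0075]
tcp_rot: [2.342, 2.094, 0.0]
ft_force: [-0.6, 0.6, 1.3]
finger_gap: 0.0396
finger_force: 0.4
```

Request:
arm_command:
  dp:
    - [-0.013,0,0]
    - [-0.013,0,0]
    - [0,0,0]
  rot:
    - [0,0,0]
    - [0,0,0]
    - [0,0,0]

```text
t: 32.72
position: [0.5761, -0.0925, -0.0076]
tcp_rot: [-2.342, -2.094, -0.0]
ft_force: [-1.2, 2.4, 0.5]
finger_gap: 0.0396
finger_force: 0.7
```

Request:
arm_command:
  dp:
    - [-0.01,0,0]
    - [-0.01,0,0]
    - [0,0,0]
  rot:
    - [0,0,0]
    - [0,0,0]
    - [0,0,0]

```text
t: 33.1
position: [0.5757, -0.0954, -0.0077]
tcp_rot: [-2.341, -2.094, 0.0]
ft_force: [-1.7, 1.9, 1.3]
finger_gap: 0.0398
finger_force: 0.8
```

Request:
arm_command:
  dp:
    - [-0.01,0,0]
    - [-0.01,0,0]
    - [0,0,0]
  rot:
    - [0,0,0]
    - [0,0,0]
    - [0,0,0]

```text
t: 33.48
position: [0.5754, -0.0985, -0.0076]
tcp_rot: [-2.342, -2.094, 0.0]
ft_force: [-0.9, 2.1, -0.2]
finger_gap: 0.0394
finger_force: 0.8
```

Request:
arm_command:
  dp:
    - [-0.007,0,0]
    - [-0.007,0,0]
    - [0,0,0]
  rot:
    - [0,0,0]
    - [0,0,0]
    - [0,0,0]

```text
t: 33.85
position: [0.5753, -0.1002, -0.0076]
tcp_rot: [-2.341, -2.094, -0.0]
ft_force: [-2.1, 1.6, 0.3]
finger_gap: 0.0392
finger_force: 1.2
```

Request:
arm_command:
  dp:
    - [-0.007,0,0]
    - [-0.007,0,0]
    - [0,0,0]
  rot:
    - [0,0,0]
    - [0,0,0]
    - [0,0,0]

```text
t: 34.22
position: [0.5752, -0.1005, -0.0076]
tcp_rot: [-2.339, -2.095, -0.002]
ft_force: [-1.9, 5.7, 0.7]
finger_gap: 0.0397
finger_force: 3.0
```

Request:
arm_command:
  dp:
    - [-0.007,0,0]
    - [-0.007,0,0]
    - [0,0,0]
  rot:
    - [0,0,0]
    - [0,0,0]
    - [0,0,0]

```text
t: 34.6
position: [0.5752, -0.1006, -0.0076]
tcp_rot: [-2.337, -2.095, -0.004]
ft_force: [-0.4, 10.2, 1.7]
finger_gap: 0.0394
finger_force: 4.7
```

```bash
python3 - <<'E'
from fit import *
s,R=st();snap("side","s19")
im=cv2.imread("pics/s19.png").astype(int)
print((im[:,:,2]-im[:,:,0])[180:202,282:322:2])
E
```

```text
t 34.6 p [ 0.5752 -0.1006 -0.0076] yaw(-x) -96.23287041077684 z [-0.0001  0.004  -1.    ] F [-0.4223 10.1606  1.6607] M [ 2.1239  0.3044 -0.0524] gap 0.03936439296319426
[[106 107  79  46  38  38  28  39  75  81  81  82  79  53  37  38  36  50
   84  83]
 [107 107  72  40  37  37  28  32  62  66  66  66  67  42  37  38  36  50
   79  78]
 [107 107  70  38  38  38  28  27  52  56  54  55  54  35  37  38  35  43
   63  65]
 [107 105  70  38  38  39  28  25  49  50  50  51  52  33  37  37  33  37
   54  55]
 [107 107  70  38  37  38  28  29  53  54  52  50  51  31  36  37  34  35
   52  51]
 [107 105  72  41  38  38  28  50  78  79  70  63  61  38  35  38  34  38
   50  50]
 [108  97  68  42  37  38  28  78 117 119 108 100  97  62  36  38  36  52
   61  59]
 [100  79  55  44  39  38  29  91 129 128 129 128 128  96  38  38  40  86
   96  92]
 [ 86  57  47  64  45  38  28  95 129 126 126 126 128 107  39  38  48 119
  128 127]
 [ 79  44  62  97  57  38  29  93 128 126 125 125 126 110  39  37  58 124
  128 128]
 [ 83  56  80 115  68  39  28  92 126 125 125 125 125 112  36  38  76 124
  125 
[... 240 characters left out ...]
 114 125
  124 106]
 [104  97  99  99  97  87  65  88 102 111 112 113 111  70  53  97 120 121
  124 100]
 [ 87  83  90  95  94  93  84  89  93  93  92  94  92  69  69  98 107 106
  107  93]
 [ 56  55  63  69  68  69  67  67  71  70  74  80  78  68  79  87  84  83
   84  81]
 [ 24  24  29  32  33  34  35  34  42  43  47  54  53  50  60  60  56  57
   56  58]
 [  4   4   6   6   8   8   9  10  14  16  20  24  25  23  29  28  26  28
   27  32]
 [  2  -1   4   2   2   1   2  -2   3   3   2   4   4   3   6   4   6   6
    5  10]
 [  1   1   0   0  -2   3   0   3   1   2   1   1   2   1   1  -2   2   2
    2   1]
 [  2   1   2   3   2   2   2   1  -1   0   1  -1   2   1   5   2   0   2
    1   5]]
```

Request:
arm_command:
  dp:
    - [-0.007,0,0]
    - [-0.007,0,0]
    - [0,0,0]
  rot:
    - [0,0,0]
    - [0,0,0]
    - [0,0,0]

```text
t: 35.02
position: [0.5751, -0.1008, -0.0077]
tcp_rot: [-2.334, -2.096, -0.006]
ft_force: [-0.7, 12.7, 2.4]
finger_gap: 0.0393
finger_force: 6.3
```

Request:
arm_command:
  dp:
    - [-0.007,0,0]
    - [-0.007,0,0]
    - [0,0,0]
  rot:
    - [0,0,0]
    - [0,0,0]
    - [0,0,0]

```text
t: 35.4
position: [0.575, -0.101, -0.0077]
tcp_rot: [-2.332, -2.096, -0.008]
ft_force: [-0.3, 15.7, 2.2]
finger_gap: 0.0393
finger_force: 8.0
```

Request:
arm_command:
  dp:
    - [0.03,0,0]
    - [0.05,0,0]
    - [0.1,0,0]
    - [0.1,0,0]
    - [0,0,-0.2]
    - [0,0,-0.35]
    - [0.2,0,-0.35]
    - [0.38,0,-0.1]
    - [0.38,0,0]
    - [0.38,0,0]
    - [0,0,0]
    - [0,0,0]
  rot:
    - [0,0,0]
    - [0,0,0]
    - [0,0,0]
    - [0,0,0]
    - [0,0,0]
    - [0,0,0]
    - [0,0,0]
    - [0,0,0]
    - [0,0,0]
    - [0,0,0]
    - [0,0,0]
    - [0,0,0]

```text
t: 36.9
position: [0.6011, 0.1331, 0.1423]
tcp_rot: [2.34, 2.096, -0.001]
ft_force: [-0.6, -0.1, -0.4]
finger_gap: 0.0395
finger_force: 0.0
```

```bash
python3 - <<'E'
from fit import *
s,R=st();im=snap("top","t20");snap("side","s20")
h=cv2.cvtColor(im,cv2.COLOR_RGB2HSV)
M=np.array([.5698,-.149]);u=np.array([-.1097,-.994]);n=np.array([.994,-.1097])
print("home rear corners",[np.round(proj("top",[*(M-.04*u+b*n),.0064]),1) for b in(.05,0,-.05)])
for r in range(158,202,6): print(r,im[r,370:410,1].tolist())
for nme in("egg_cup","garlic","tin_low"):
    for c,z in(("top",dict(egg_cup=.025,garlic=.02,tin_low=.03)[nme]),):
        q=manip.search_frame(c,nme)
        if q: print(nme,q[0]["centre"],at_z(c,q[0]["centre"],z))
E
```

```text
t 36.9 p [0.6011 0.1331 0.1423] yaw(-x) -96.30327427886951 z [-0.0001 -0.0004 -1.    ] F [-0.555  -0.1458 -0.3903] M [-0.1209  0.0336 -0.0431] gap 0.03951881392709323
home rear corners [array([157.5, 387.3]), array([177. , 385.3]), array([196.8, 383.4])]
158 [10, 8, 10, 6, 7, 11, 47, 104, 152, 160, 162, 161, 163, 164, 165, 163, 160, 151, 156, 163, 166, 157, 150, 153, 160, 151, 143, 125, 112, 111, 107, 106, 100, 85, 65, 61, 67, 72, 74, 78]
164 [9, 10, 7, 9, 12, 10, 39, 99, 150, 167, 166, 167, 167, 164, 164, 157, 150, 169, 178, 171, 171, 178, 194, 198, 196, 191, 191, 188, 186, 177, 170, 165, 156, 126, 78, 70, 73, 72, 76, 75]
170 [13, 10, 12, 14, 4, 11, 42, 99, 158, 171, 171, 170, 171, 170, 173, 177, 185, 183, 179, 179, 172, 171, 173, 174, 173, 178, 178, 183, 176, 173, 185, 193, 169, 105, 67, 72, 71, 74, 75, 75]
176 [8, 15, 8, 7, 0, 11, 40, 103, 159, 172, 172, 173, 173, 173, 165, 153, 166, 181, 182, 179, 181, 191, 198, 197, 187, 187, 192, 185, 178, 179, 184, 174, 133, 80, 68, 72, 76, 75, 75, 74]
182 [13, 7, 10, 6, 3, 10, 32, 80, 135, 167, 173, 173, 173, 170, 171, 180, 186, 194, 195, 185, 186, 196, 205, 201, 188, 176, 170, 176, 186, 189, 183, 158, 97, 63, 67, 71, 75, 74, 73, 76]
188 [7, 8, 10, 11, 3, 11, 30, 80, 133, 166, 170, 171, 174, 172, 170, 181, 182, 184, 186, 187, 190, 195, 192, 178, 165, 170, 184, 187, 183, 184, 172, 122, 71, 69, 73, 76, 73, 72, 73, 72]
194 [8, 10, 13, 13, 5, 11, 31, 78, 132, 159, 167, 163, 156, 143, 157, 167, 166, 174, 183, 192, 192, 194, 192, 192, 192, 201, 207, 201, 188, 171, 146, 90, 69, 74, 77, 76, 73, 72, 70, 71]
200 [10, 18, 9, 11, 5, 13, 18, 59, 114, 152, 161, 160, 146, 108, 85, 83, 83, 81, 78, 76, 78, 74, 75, 75, 72, 71, 73, 69, 60, 60, 52, 53, 69, 73, 76, 73, 71, 74, 91, 116]
egg_cup [118.5, 355.4] [ 0.7178 -0.0344  0.025 ]
```

```bash
python3 -c "
from cell import manip
print(manip.job_done())"
```

```text
the job is handed in; nothing more can be done
None
```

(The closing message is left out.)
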